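Refit a washed cheese cutter: stop plate in its slot, cutting arm held over its saddles

TASK

The cheese cutter has been washed and goes back together: take the stop plate out of the draining rack, slide it edgewise, grip bar up, fully home into the outermost of the three slots in the cutter's board (the one farthest from the line of the bracket) and let go of it. Then lift the cutting arm off the rack by its balance point and bring it over the board, level, blade down and handle towards the robot's side of the board, with its pivot pins right above the two open saddles of the bracket, along the length of the board and three or four centimetres above where they will seat. Finish while still holding it there, touching nothing else, so that a colleague can guide it down and close the keeper caps; leave everything else on the counter where it is.

Things in the scene. Friction and masses are not known exactly. Their poses are not given: they have to be found in the camera images.
- cutter: Cheese cutter, fixed, left half of the counter: beech board 340 x 220 mm, top 42 mm above the counter. Origin under the board's centre, at counter height; x along the board's length to the end with the grey cast bracket (the end away from the robot at yaw 0), y to the left, z up. Cut line (unmarked): along x at y = +60 mm, through the middle of the bracket.
- outer_slot (a point): Outermost of three parallel slots along the board (125 mm from the cut line; the others are 45 and 85 mm from it), near its right edge: middle of the slot's floor, 26 mm below the board's top. Slots are 8 mm wide with 3 mm chamfered mouths, 138 mm long, open only upwards. Axes as the cutter's.
- saddle (a point): Where the middle of the pivot lies once seated, midway between the bracket's two open-topped saddles (16 mm wide notches in two upright cheeks, 12 mm thick, 54 mm apart): 90 mm above the counter, cheek tops at 98 mm. Keeper caps stand open 25 to 52 mm beyond it in x, up to 122 mm above the counter. Axes as the cutter's.
- rack: Draining rack, fixed, right half: grey tray 300 x 250 mm, floor 8 mm above the counter, origin under its centre, x along its length away from the robot at yaw 0. Two lanes of wire hoops along x (tops 53 mm above the counter) at y = +20 and +85 mm hold flat parts on edge; two wire rails across, tops 62 mm above the counter, carry the cutting arm at y about -65 mm.
- stop_plate: Stop plate, loose, 0.17 kg: aluminium plate 130 mm long (x), 5 mm thick (y), on edge in one of the rack's two lanes. Grip bar along its top edge: 110 mm long, 12 mm wide, 16 mm high, centred 35 mm above the origin. Origin at the centre, half-way up its 86 mm height. Same both ways round. Home, its origin is 43 mm above the slot's floor.
- cutting_arm: Cutting arm, loose, 0.7 kg, level on the rack's rails, 69 mm above the counter: bar 20 mm wide, 14 mm high, with a heavy cast hub at one end and a black handle at the other. Origin mid-height in the bar at its balance point; x along the bar to the hub, z up. Blade under the bar from x = +31 to -124 mm, 2.5 mm thick, reaching 47 mm below the origin. Rails near x = +50 and -145 mm.
- pivot_mid (a point): Middle of the arm's grey hub (34 mm in diameter, 40 mm long) on the axis of its cross pins (14 mm in diameter, 92 mm over the ends), at x = +86 mm from the balance point. Axes as the arm's.
- handle_mid (a point): Middle of the arm's round black handle, 28 mm in diameter, 105 mm long, at x = -216 mm from the balance point. The arm is 372 mm over all. Axes as the arm's.
- chop_board: Small white plastic board, 140 x 6 x 74 mm, no grip bar, on edge in the other lane of the rack; origin under its lower edge. Leave it.
- truckle: Small round cheese with brown rind, 100 mm across, 62 mm high, at the back. Leave it.
- wedge: Wedge of cheese, 110 mm long, 55 mm high, at the back. Leave it.
- glass_jar: Washed glass jar with its lid on, 50 mm across, 70 mm high, standing on the rack's tray at the near end of the two lanes. Leave it.
- cheese_tub: Lidded tub, 78 mm across, 52 mm high, behind between cutter and rack. Leave it.
- butter_block: Wrapped block 105 x 65 x 45 mm, on the platter of the counter scale at the left. Leave it.
- spatula: Spatula with black handle, 240 mm, lying at the right. Leave it.
Not all that is in view belongs to the job. Several things have the shape of the stop_plate; the one meant has the colours described above.

How it is judged:
On the way, in this order (a step that is already met when the one before it is completed fails the run):
1. the stop plate stands fully home in the outermost slot and is released (x of stop_plate in the frame of outer_slot between -0.008 and 0.008 m and y of stop_plate in the frame of outer_slot between -0.009 and 0.009 m and z of stop_plate in the frame of outer_slot below 0.047 m and angle between stop_plate's own z axis and vertical below 0.2 rad and angle between the x axis of stop_plate and the x axis of cutter, either way round below 0.1 rad and contact force between the fingers and stop_plate below 0.1 N), for 0.3 s.
2. the cutting arm is lifted clear of the rack by its balance point, level (contact force between the fingers and cutting_arm above 2 N and x of the grasp point in the frame of cutting_arm between -0.03 and 0.03 m and angle between cutting_arm's own z axis and vertical below 0.12 rad and contact force between cutting_arm and cutter below 0.1 N and contact force between cutting_arm and rack below 0.1 N and contact force between cutting_arm and stop_plate below 0.1 N and height (world z) of cutting_arm above 0.105 m), for 0.2 s.
At the end, for the whole second after the job is handed in: Stop plate released and home in the outermost slot (4 mm, 0.2 rad). Fingers hold the arm within 30 mm of its balance point, level and along the cut line within 0.12 rad, pivot within 15 mm along, 12 mm across the saddles, 15 to 65 mm above its seat, still, touching nothing else (all of step 1 and contact force between the fingers and cutting_arm above 2 N and x of the grasp point in the frame of cutting_arm between -0.03 and 0.03 m and angle between cutting_arm's own z axis and vertical below 0.12 rad and contact force between cutting_arm and cutter below 0.1 N and contact force between cutting_arm and rack below 0.1 N and contact force between cutting_arm and stop_plate below 0.1 N and x of pivot_mid in the frame of saddle between -0.015 and 0.015 m and y of pivot_mid in the frame of saddle between -0.012 and 0.012 m and z of pivot_mid in the frame of saddle between 0.015 and 0.065 m and x of cutting_arm in the frame of saddle below -0.07 m and angle between the x axis of cutting_arm and the x axis of cutter, either way round below 0.12 rad and linear speed of cutting_arm below 0.02 m/s); the arm keeps its last pose, push and grip.
It fails at once if a bystander is shoved or knocked over (distance of chop_board from where it was at the start of the episode above 0.04 m or distance of any of truckle, wedge, glass_jar, cheese_tub, butter_block, spatula from where it was at the start of the episode above 0.03 m).
It fails at once if the cutting arm is dropped or tipped well out of level (angle between cutting_arm's own z axis and vertical above 0.6 rad).
It also fails if it takes over 58 s, if anything falls off the work surface, if the arm or the gripper's body presses on something with over 40 N, if the wrist force passes 120 N, or if a joint passes its speed limit or range.

ROBOT

A 7-joint arm with a two-finger parallel gripper is mounted at the origin on the work surface. World frame = base frame: x ahead of the robot, y to its left, z up, the work surface at z = 0. Lengths are in m, angles in rad, forces in N, time in s.
With the tool pointing down it reaches from about 0.4 to 0.85 m from the base axis. Payload 4.5 kg.
Tool frame: the origin (TCP) lies on the front face of the gripper's body, between the roots of the fingers; the fingertips stand 73 mm ahead of it and the grasp point (between the pads) lies 54 mm ahead of it; z points along the fingers, y is the direction in which the jaws open and shut (so a half turn about z gives the same grasp; the last joint's range is limited). The gripper opens to 85 mm and grips with 20 to 120 N. Pads are 22 mm wide; open, the fingers measure 114 mm over their backs; the gripper's body (76 mm by 85 mm) begins 54 mm behind the grasp point. The pads swing forward as they close: fully open they stand 13 mm farther back than shut.
Start: joints at [-1.07, 0.689, -0.195, 1.565, 0.157, 0.902, -0.215], TCP at [0.281, 0.558, 0.304] pointing down, gripper open.
Joint ranges: [-3.01, 3.01], [-0.46, 2.08], [-1.47, 1.51], [0.13, 2.56], [-1, 4.14], [0.04, 2.09], [-2.66, 2.66]. Speed limits (rad/s): [2.57, 2.57, 3.14, 3.14, 3.14, 3.14, 3.14].

INTERFACE

Orientations are given as a rotation vector (axis times angle).
In Python, from workcell import manip gives the robot as it stands.
- The arm moves only by the shell command python3 -m creep 'ROWS' [OPENING] [FORCE]. ROWS is JSON, a list of rows, each an object of numbers: "dx", "dy", "dz": the shift along the world's x, y, z in units of 25 cm (1.0 is 25 cm); "wx", "wy", "wz": the turn, a rotation vector about the world's x, y, z in units of 30 degrees (1.0 is 30 degrees). A call has 1 to 5 rows; each row is the pose to reach, as a shift and turn from the pose measured when the call began; what a row does not reach only later rows make up. A row lasts 1/12 s, in which the tool goes at most 41.7 mm and 7.16 degrees, less where a joint would pass 70% of its speed; a pose out of reach is approached as far as the arm can. A call with a number of a shift or a turn outside -1 to 1 is refused whole. A call with a gripper value outside its range is refused whole. OPENING is the gripper command: -1 is shut, 1 is fully open, values between are in proportion, set as the call begins (- or left out, the last holds). The fingers move at their own pace and stop on an object; FORCE is the grip in N (left out, the last holds). Time passes only in rows, so rows that repeat a pose let the fingers close. It gives the time, the measured TCP pose, the force and the opening at its end, in the units of the state.
- manip.get_obs(): the state, without advancing time (a new reading comes with each control period).
- manip.capture(name): name is "side" or "top" or "wrist"; returns a dict with "color" (420x560x3 uint8, red, green, blue), "range_z" (420x560 float32, m along the optical axis (not along the pixel's ray), 0 where there is no reading), "fx", "fy", "cx", "cy" (pixels), "eye" and "orientation" of the camera in the world; the wrist camera has in their place "hand_eye" (4x4, takes a point from camera to tool coordinates, whose origin is the TCP and whose axes are the flange's). Camera axes: x right, y down, z forward; pixel columns grow to the right and rows downward; lengths in m; the calibration is good to about 2 mm. A picture is of the moment at which its call begins: read the wrist's pose just before it.
- manip.finish_job(): hands the job in, once; it reports no verdict.
The state is a dict: "t": time; "qpos": joint angles; "qd": joint speeds; "tau": joint torques, N m; "eef_pos": TCP position; "tcp_rot": TCP orientation; "force": force on the tool from outside, world axes, zero at the start; "moment": the same for the moment, N m; "gripper_width": finger opening in m.
Only numpy, scipy, OpenCV 4.12 (cv2) and the standard library are available. Lean on these libraries where they do the work, as an engineer would, in place of code of your own. Each camera call takes 0.05 s, during which the arm holds its last target.

## Working session

There is one attempt and no reset: what is moved stays moved. The work goes in short steps, Python scripts to look and compute and a shell command to move; the robot and the scene stay as the last step left them, time stands still between calls to the robot, and variables do not carry over. Pictures are saved under pics/ and viewed, and the job is handed in when it is done.

```bash
ls; mkdir -p pics; cat > h.py <<'E'
import numpy as np, cv2
from scipy.spatial.transform import Rotation as R
from workcell import manip
def cap(n):
    o=manip.get_obs(); c=manip.capture(n)
    if n=='wrist':
        T=np.eye(4);T[:3,:3]=R.from_rotvec(o['tcp_rot']).as_matrix();T[:3,3]=o['eef_pos']
        M=T@np.array(c['hand_eye'])
    else:
        M=np.eye(4);q=np.array(c['orientation'],float)
        M[:3,:3]=q if q.shape==(3,3) else (R.from_rotvec(q) if q.size==3 else R.from_quat(q)).as_matrix()
        M[:3,3]=c['eye']
    c['M']=M; z=c['range_z']; v,u=np.mgrid[:z.shape[0],:z.shape[1]]
    p=np.stack([(u-c['cx'])/c['fx']*z,(v-c['cy'])/c['fy']*z,z],-1)
    c['P']=p@M[:3,:3].T+M[:3,3]; c['P'][z==0]=np.nan
    return c
def save(c,f,box=None,s=1):
    im=c['color'][:,:,::-1]
    if box: im=im[box[1]:box[3],box[0]:box[2]]
    cv2.imwrite('pics/'+f,cv2.resize(im,None,fx=s,fy=s,interpolation=cv2.INTER_CUBIC))
E
python3 - <<'E'
from h import *
print({k:np.round(v,3) if k!='x' else v for k,v in manip.get_obs().items()})
for n in('side','top','wrist'):
    c=cap(n); save(c,n+'0.png'); print(n,{k:c[k] for k in c if k not in('color','range_z','P')})
E
```

```text
pics
{'t': np.float64(0.0), 'qpos': array([-1.07 ,  0.69 , -0.195,  1.566,  0.157,  0.902, -0.215]), 'qd': array([ 0.001,  0.001, -0.002, -0.   , -0.002, -0.001,  0.002]), 'tau': array([ 0.0000e+00, -5.3962e+01, -1.2660e+00, -1.5855e+01,  9.0000e-03,
        9.0000e-03, -0.0000e+00]), 'eef_pos': array([0.281, 0.558, 0.303]), 'tcp_rot': array([-7.260e-01, -3.056e+00,  3.000e-03]), 'force': array([-0.532,  0.395,  0.593]), 'moment': array([ 0.028, -0.04 ,  0.036]), 'gripper_width': np.float64(0.086)}
side {'fx': 425.05866126318205, 'fy': 425.05866126318205, 'cx': 274.19687787068136, 'cy': 204.7856304299578, 'eye': array([ 0.27743897, -0.75220003,  0.98126842]), 'orientation': array([-2.38826299,  0.39653495, -0.1490088 ]), 'M': array([[ 0.94648933, -0.24208186,  0.21343458,  0.27743897],
       [-0.32273291, -0.70751313,  0.62870394, -0.75220003],
       [-0.00119005, -0.66394393, -0.74778141,  0.98126842],
       [ 0.        ,  0.        ,  0.        ,  1.        ]])}
top {'fx': 396.6638051052391, 'fy': 396.6638051052391, 'cx': 282.34424953428726, 'cy': 212.37574653379383, 'eye': arra
[... 367 characters left out ...]
 341.9709626203548, 'fy': 341.9709626203548, 'cx': 274.1437317308283, 'cy': 215.63284472835343, 'hand_eye': array([[-5.69501843e-04, -9.63124967e-01, -2.69053849e-01,
         6.82901942e-02],
       [ 9.99999644e-01, -7.15876154e-04,  4.45920239e-04,
         1.87058350e-04],
       [-6.22086150e-04, -2.69053499e-01,  9.63125032e-01,
        -6.97378366e-02],
       [ 0.00000000e+00,  0.00000000e+00,  0.00000000e+00,
         1.00000000e+00]]), 'M': array([[ 0.45046076,  0.8599655 ,  0.23988424,  0.22023032],
       [ 0.89279564, -0.43358739, -0.12213894,  0.58870847],
       [-0.0010245 ,  0.26918641, -0.96308755,  0.37289564],
       [ 0.        ,  0.        ,  0.        ,  1.        ]])}
```

View pics/side0.png

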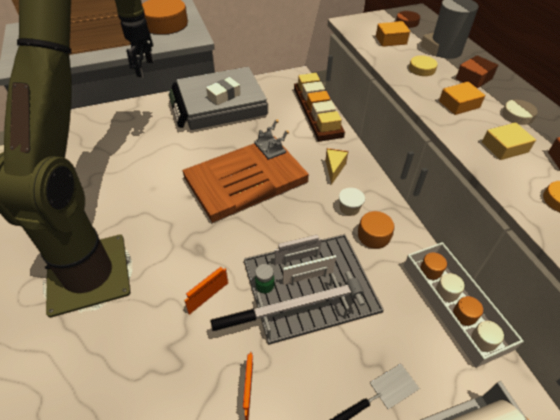

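View pics/top0.png

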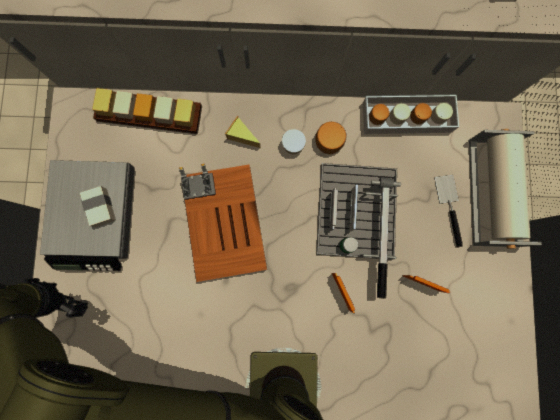

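View pics/wrist0.png

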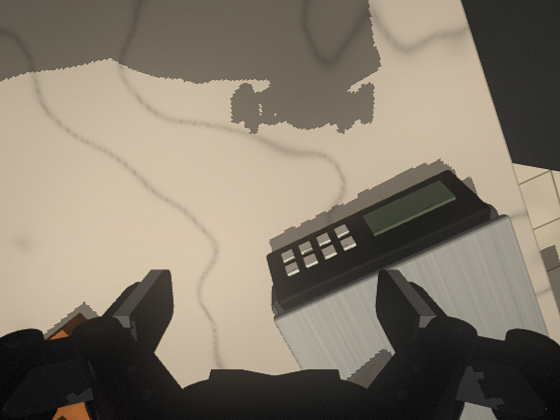

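Top view: candidates for the stop plate are rack items at (335,208) and (354,208), and two orange plate-like things at (343,292) and (427,284). Closer crops follow.

```bash
python3 - <<'E'
from h import *
c=cap('top'); save(c,'t1.png',(310,155,460,320),4.5)
save(c,'t2.png',(170,155,280,290),5)
c2=cap('side'); save(c2,'s1.png',(180,220,400,360),3.6)
def dump(c,pts):
    for u,v in pts: print((u,v),np.round(c['P'][v,u],3))
dump(c,[(335,195),(335,208),(335,225),(356,195),(354,208),(352,225),(385,200),(383,240),(381,280),(343,292),(427,284),(350,244)])
np.savez('d.npz',tp=c['P'],tc=c['color'],sp=c2['P'],sc=c2['color'])
E
```

```text
(335, 195) [ 0.589 -0.141  0.094]
(335, 208) [ 0.549 -0.142  0.093]
(335, 225) [ 0.497 -0.142  0.094]
(356, 195) [ 0.594 -0.209  0.08 ]
(354, 208) [ 0.554 -0.203  0.075]
(352, 225) [ 0.503 -0.202  0.053]
(385, 200) [ 0.581 -0.3    0.078]
(383, 240) [ 0.456 -0.291  0.08 ]
(381, 280) [ 0.336 -0.283  0.082]
(343, 292) [ 0.298 -0.169  0.08 ]
(427, 284) [ 0.327 -0.422  0.083]
(350, 244) [ 0.442 -0.19   0.078]
```

View pics/t1.png

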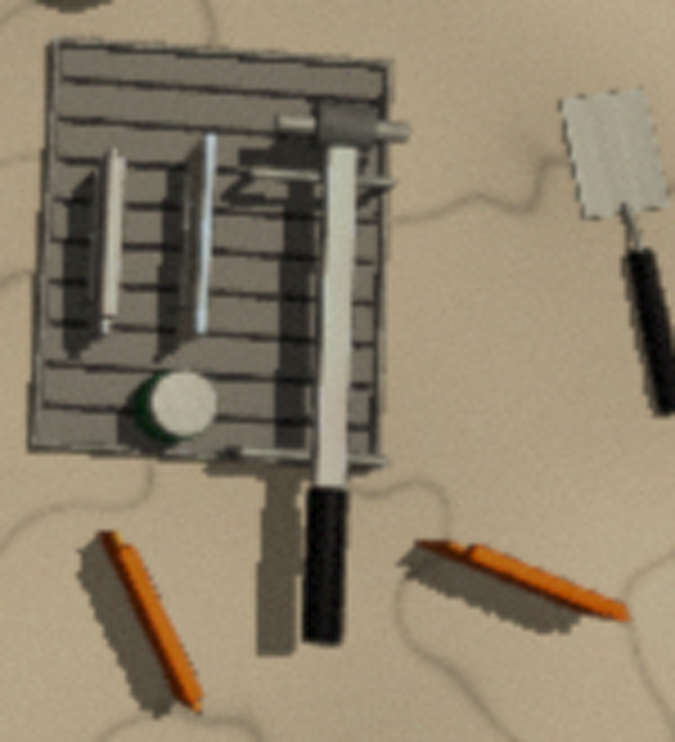

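View pics/t2.png

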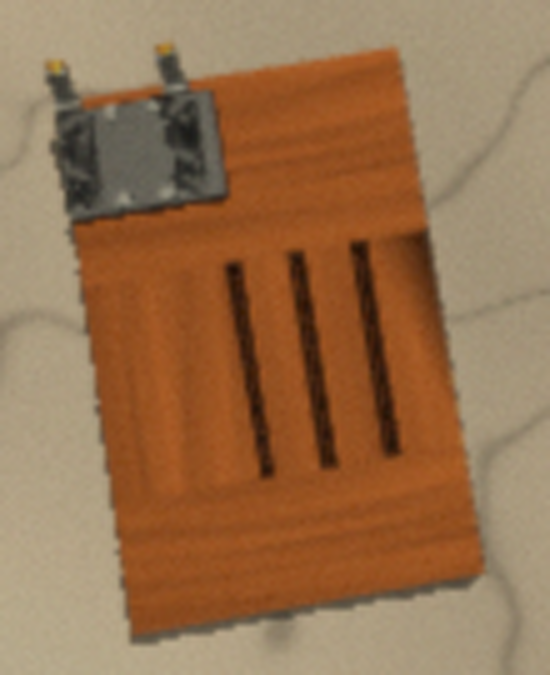

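View pics/s1.png

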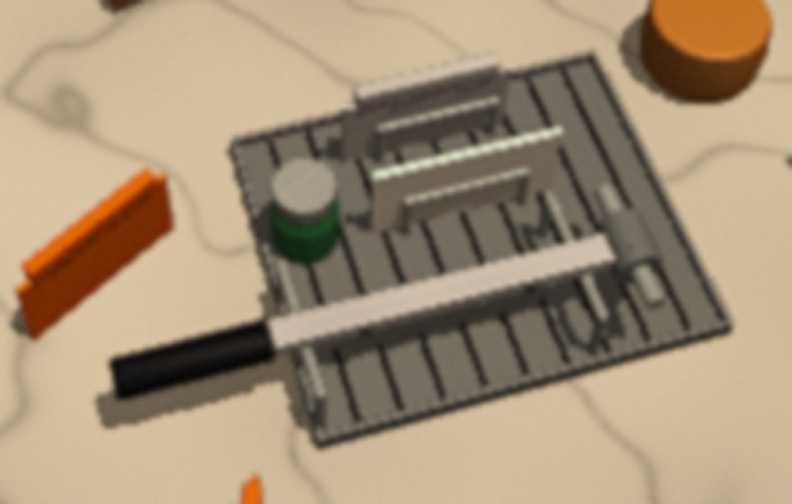

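The grey plate with a grip bar at top (335,208), in the left lane, top 94 mm, is the stop plate. The white one at (354,208) has no bar, so it is the chop board. The two orange ones are decoys. Next I measure everything.

```bash
cat >> h.py <<'E'
def ray(c,uv,z):
    uv=np.atleast_2d(uv).astype(float)
    d=np.c_[(uv[:,0]-c['cx'])/c['fx'],(uv[:,1]-c['cy'])/c['fy'],np.ones(len(uv))]@c['M'][:3,:3].T
    o=c['M'][:3,3]; return o+d*((z-o[2])/d[:,2])[:,None]
def rect(pts):
    r=cv2.minAreaRect((np.asarray(pts)[:,:2]*1000).astype(np.float32)); b=cv2.boxPoints(r)
    e=[b[1]-b[0],b[2]-b[1]]; e=max(e,key=np.linalg.norm)
    a=np.degrees(np.arctan2(e[1],e[0])); a=(a+90)%180-90
    return np.round(r[0],1),np.round(sorted(r[1]),1),round(float(a),2)
def blobs(m,c,z,amin=20):
    n,l,s,ct=cv2.connectedComponentsWithStats(m.astype(np.uint8))
    for i in range(1,n):
        if s[i,4]>=amin:
            v,u=np.nonzero(l==i); print(np.round(ct[i]),s[i,4],rect(ray(c,np.c_[u,v],z)))
E
python3 - <<'E'
from h import *
for n in('top','side'):
    c=cap(n); P=c['P']; hsv=cv2.cvtColor(c['color'],cv2.COLOR_RGB2HSV)
    X,Y,Z=P[...,0],P[...,1],P[...,2]
    print(n)
    print('board');m=(abs(Z-.042)<.008)&(X>.35)&(X<.78)&(Y>.08)&(Y<.36); 
    m2=cv2.morphologyEx(m.astype(np.uint8),cv2.MORPH_OPEN,np.ones((3,3)));blobs(m2,c,.042,300)
    print('slots');m=(X>.4)&(X<.66)&(Y>.1)&(Y<.34)&(hsv[...,2]<75)&(Z<.055); blobs(m,c,.042)
    print('plate');m=(Z>.084)&(Z<.105)&(X>.45)&(X<.63)&(Y>-.165)&(Y<-.12); blobs(m,c,.094)
    print('arm bar');m=(Z>.066)&(Z<.09)&(X>.38)&(X<.62)&(Y<-.25)&(Y>-.34)&(hsv[...,2]>130); blobs(m,c,.076)
    print('handle');m=(Z>.06)&(Z<.1)&(X>.25)&(X<.45)&(Y<-.25)&(Y>-.34)&(hsv[...,2]<60); blobs(m,c,.083)
    print('hub');m=(Z>.072)&(Z<.1)&(X>.61)&(X<.70)&(Y<-.22)&(Y>-.38); blobs(m,c,.079)
E
```

```text
top
board
[226. 224.] 6021 (array([504.8, 202.8]), array([220.1, 339.6]), 11.22)
slots
[245. 224.] 109 (array([497.4, 135.4]), array([  8.3, 132.8]), 11.52)
[232. 227.] 103 (array([489.9, 175. ]), array([  7.9, 132. ]), 11.0)
[219. 228.] 92 (array([483. , 213.3]), array([  7.1, 131.9]), 12.39)
plate
[335. 208.] 152 (array([ 551. , -140.4]), array([ 12.8, 108.6]), -2.29)
arm bar
[385. 225.] 461 (array([ 504.4, -297.8]), array([ 19.4, 230.7]), -2.99)
handle
[381. 280.] 296 (array([ 335.5, -284.6]), array([ 25.9, 101. ]), -3.59)
hub
[386. 183.] 206 (array([ 630. , -303.3]), array([41.3, 87.7]), -88.34)
side
board
[245. 175.] 4447 (array([503.8, 198.5]), array([227.9, 341.8]), 11.28)
slots
[287. 187.] 69 (array([605.5,  94.3]), array([18.8, 62.7]), 11.46)
[274. 192.] 38 (array([561.7,  87.8]), array([22.4, 28.9]), 15.45)
plate
[298. 241.] 224 (array([ 550.4, -145.9]), array([ 18.8, 109.5]), -1.31)
arm bar
[302. 300.] 802 (array([ 502.7, -299.5]), array([ 21.5, 234. ]), -2.89)
handle
[233. 320.] 495 (array([ 332.6, -298.2]), array([ 27.7, 101.5]), -2.89)
hub
[354. 287.] 320 (array([ 629.1, -307.5]), array([40.4, 92.7]), 87.95)
```

```bash
R='x'; python3 -m creep '[{"dx":0.38,"dy":-0.75,"wz":0.6},{"dx":0.38,"dy":-0.75,"wz":0.6},{"dx":0.38,"dy":-0.75,"wz":0.6},{"dx":0.38,"dy":-0.75,"wz":0.6},{"dx":0.38,"dy":-0.75,"wz":0.6}]' 0.1 60
python3 -m creep '[{"dx":0.38,"dy":-0.75,"wz":0.66},{"dx":0.38,"dy":-0.75,"wz":0.66},{"dx":0.38,"dy":-0.75,"wz":0.66},{"dx":0.38,"dy":-0.75,"wz":0.66},{"dx":0.38,"dy":-0.75,"wz":0.66}]'
python3 - <<'E'
from h import *
o=manip.get_obs(); print(R.from_rotvec(o['tcp_rot']).as_matrix()[:,1], o['qpos'].round(2))
c=cap('wrist'); save(c,'w1.png')
E
```

```text
[ 4.50012097e-01  8.93022405e-01 -3.10751942e-04] [-1.07  0.69 -0.19  1.57  0.16  0.9  -0.22]$[0]: bad value
$[0]: bad value
```

```bash
python3 -m creep '[{"dx":0.38,"dy":-0.75,"dz":0,"wx":0,"wy":0,"wz":0.6},{"dx":0.38,"dy":-0.75,"dz":0,"wx":0,"wy":0,"wz":0.6},{"dx":0.38,"dy":-0.75,"dz":0,"wx":0,"wy":0,"wz":0.6},{"dx":0.38,"dy":-0.75,"dz":0,"wx":0,"wy":0,"wz":0.6},{"dx":0.38,"dy":-0.75,"dz":0,"wx":0,"wy":0,"wz":0.6}]' 0.1 60
```

```text
t: 0.82
eef_pos: [0.376, 0.3705, 0.3039]
tcp_rot: [0.239, 3.132, 0.0]
force: [1.2, 0.5, 0.3]
gripper_width: 0.0473
```

```bash
python3 -m creep '[{"dx":0.38,"dy":-0.75,"dz":0.04,"wx":0,"wy":0,"wz":0.66},{"dx":0.38,"dy":-0.75,"dz":0.04,"wx":0,"wy":0,"wz":0.66},{"dx":0.38,"dy":-0.75,"dz":0.04,"wx":0,"wy":0,"wz":0.66},{"dx":0.38,"dy":-0.75,"dz":0.04,"wx":0,"wy":0,"wz":0.66},{"dx":0.38,"dy":-0.75,"dz":0.04,"wx":0,"wy":0,"wz":0.66}]'
python3 - <<'E'
from h import *
o=manip.get_obs(); print(R.from_rotvec(o['tcp_rot']).as_matrix()[:,1], o['qpos'].round(2))
c=cap('wrist'); save(c,'w1.png')
E
```

```text
t: 1.23
eef_pos: [0.4699, 0.1845, 0.314]
tcp_rot: [-0.304, 3.126, 0.001]
force: [0.7, 0.6, -0.2]
gripper_width: 0.0469
[-1.92475728e-01  9.81301700e-01  2.59975082e-04] [-0.18  0.54 -0.45  1.9   0.33  0.77  0.96]
```

View pics/w1.png

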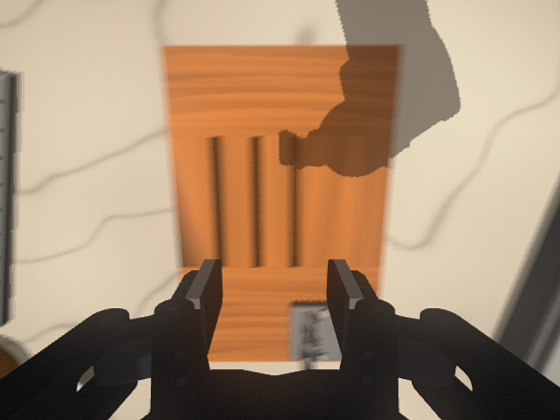

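```bash
python3 - <<'E'
from h import *
c=cap('wrist'); P=c['P']; hsv=cv2.cvtColor(c['color'],cv2.COLOR_RGB2HSV)
X,Y,Z=P[...,0],P[...,1],P[...,2]
print('board z',np.nanmedian(Z[60:130,180:260]))
print('board');m=(abs(Z-.042)<.012)&(hsv[...,1]>90); blobs(cv2.morphologyEx(m.astype(np.uint8),cv2.MORPH_OPEN,np.ones((5,5))),c,.042,1000)
for t in(60,80,100):
  print('slots',t);m=(Z<.06)&(hsv[...,2]<t)&(abs(X-.49)<.13)&(abs(Y-.2)<.13); blobs(m,c,.042,200)
print(hsv[200,200:310:3,2])
print('bracket');m=(Z>.048)&(Z<.13)&(X>.55)&(X<.7)&(Y>.15)&(Y<.35)&(hsv[...,1]<80)
save(c,'w1c.png',(240,270,360,400),5)
m[:,:222]=0;m[:,328:]=0
blobs(m,c,.05,50)
E
```

```text
board z 0.04163986954929266
board
[297. 174.] 57004 (array([501.7, 202.4]), array([219.4, 339.5]), 11.23)
slots 60
slots 80
slots 100
[272. 199.] 617 (array([487.1, 172.4]), array([  7.4, 135.4]), 12.14)
[311. 187.] 517 (array([479.4, 212.1]), array([  8.6, 136.2]), 11.72)
[235. 201.] 866 (array([494.9, 135. ]), array([  9.7, 135.6]), 10.39)
[198 205 219 227 222 221 218 219 215 219 137  97  97 110 206 206 205 206
 216 205 212 213 215 126  95  97 131 213 219 212 220 210 205 210 208 205
 121]
bracket
[318. 332.] 1170 (array([628.6, 248.7]), array([21.6, 87.8]), 12.58)
```

View pics/w1c.png

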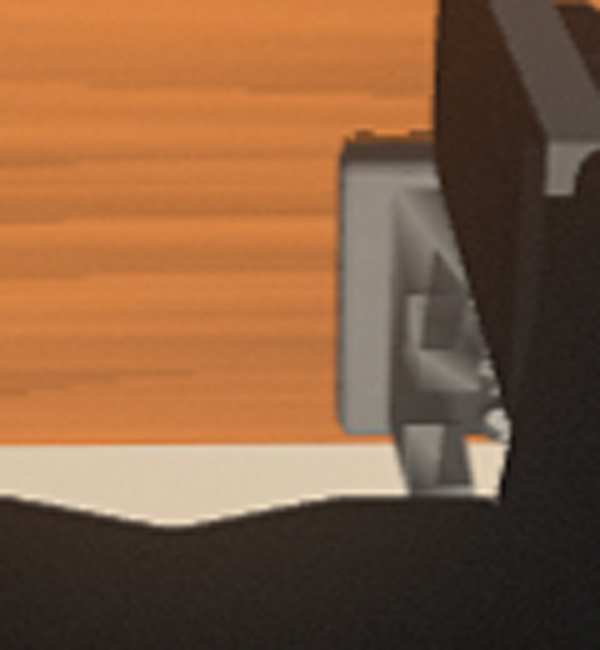

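```bash
python3 - <<'E'
from h import *
d=np.load('d.npz'); c=cap('wrist')
a=np.radians(11.2); 
for n,P,o in(('top',d['tp'],(.5048,.2028)),('side',d['sp'],(.5038,.2000)),('wrist',c['P'],(.5017,.2024))):
    q=P.reshape(-1,3); q=q[~np.isnan(q[:,0])]
    x=(q[:,0]-o[0])*np.cos(a)+(q[:,1]-o[1])*np.sin(a); y=-(q[:,0]-o[0])*np.sin(a)+(q[:,1]-o[1])*np.cos(a)
    m=(x>.08)&(x<.21)&(abs(y-.06)<.05)&(q[:,2]>.046)&(q[:,2]<.13)
    r=np.round(np.c_[x,y,q[:,2]][m]*1000).astype(int); r=r[np.argsort(r[:,0])]
    print(n,len(r)); print('\n'.join(' '.join(map(str,t.tolist())) for t in r[::max(1,len(r)//60)]).replace('\n',' | '))
E
```

```text
top 807
81 54 47 | 90 44 60 | 90 31 48 | 91 102 55 | 93 96 53 | 94 47 58 | 95 92 55 | 96 97 59 | 98 93 63 | 99 19 54 | 100 95 67 | 101 104 54 | 102 21 77 | 103 96 87 | 104 47 53 | 105 72 54 | 105 92 91 | 107 46 55 | 108 71 54 | 109 95 101 | 110 45 56 | 112 32 99 | 113 74 51 | 114 48 56 | 116 21 84 | 118 54 57 | 119 57 54 | 121 12 56 | 122 54 54 | 124 69 56 | 125 18 55 | 126 65 57 | 127 32 84 | 129 21 55 | 130 84 56 | 131 50 51 | 133 97 92 | 134 87 96 | 135 42 56 | 135 87 65 | 137 65 50 | 138 21 100 | 139 88 88 | 141 54 54 | 142 16 53 | 143 88 58 | 145 56 55 | 146 68 57 | 148 97 96 | 149 56 51 | 150 82 51 | 151 61 59 | 153 35 98 | 154 90 95 | 155 45 58 | 156 29 55 | 157 98 100 | 158 109 51 | 159 89 113 | 162 91 112 | 165 31 124 | 168 98 120 | 173 91 121
side 657
81 57 46 | 90 79 47 | 91 75 50 | 91 14 52 | 93 18 53 | 94 102 55 | 95 109 53 | 97 38 53 | 98 102 62 | 99 96 66 | 100 35 67 | 100 50 56 | 102 93 91 | 103 90 55 | 104 24 78 | 105 98 91 | 105 60 51 | 106 93 78 | 107 28 86 | 108 91 66 | 109 80 52 | 109 25 54 | 111 22 68 | 112 24 70 | 112 25 90 | 113 25 86 | 115 90 67 | 116 18 56 |
[... 490 characters left out ...]
51 | 90 24 46 | 91 24 51 | 91 16 49 | 92 21 53 | 93 32 54 | 95 20 54 | 96 14 53 | 97 23 61 | 98 25 60 | 99 28 61 | 99 23 66 | 100 17 54 | 100 25 75 | 101 25 77 | 102 24 79 | 103 27 82 | 103 21 89 | 104 29 82 | 104 29 94 | 104 29 98 | 105 27 86 | 105 26 96 | 106 38 53 | 108 33 97 | 109 21 91 | 110 30 98 | 111 31 98 | 112 37 53 | 114 12 54 | 116 19 54 | 118 21 73 | 120 14 55 | 122 21 54 | 124 12 53 | 126 21 76 | 127 12 53 | 129 21 56 | 130 21 83 | 131 40 54 | 133 11 51 | 134 33 85 | 134 23 87 | 135 28 89 | 135 23 93 | 136 24 95 | 136 21 77 | 137 30 94 | 138 42 53 | 140 43 54 | 142 21 87 | 145 18 54 | 146 17 52 | 148 43 53 | 150 44 57 | 151 12 53 | 153 21 53 | 155 49 58 | 157 14 54 | 164 96 119
```

```bash
python3 - <<'E'
from h import *
d=np.load('d.npz'); c=cap('wrist')
a=np.radians(11.2); 
for n,P,o in(('top',d['tp'],(.5048,.2028)),('side',d['sp'],(.5038,.2000)),('wrist',c['P'],(.5017,.2024))):
    q=P.reshape(-1,3); q=q[~np.isnan(q[:,0])]
    x=(q[:,0]-o[0])*np.cos(a)+(q[:,1]-o[1])*np.sin(a); y=-(q[:,0]-o[0])*np.sin(a)+(q[:,1]-o[1])*np.cos(a)
    for s in(33,87):
        m=(abs(y-s/1000)<.008)&(q[:,2]>.05)
        print(n,s,[(b,int(round(q[m&(abs(x*1000-b)<1.5),2].max()*1000))) for b in range(86,182,3) if (m&(abs(x*1000-b)<1.5)).any()])
    m=(q[:,2]>.09)&(q[:,2]<.104)&(x>.095)&(x<.16)&(abs(y-.06)<.05); ys=y[m]*1000
    print(np.percentile(ys[ys<60],[2,50,98]).round(), np.percentile(ys[ys>60],[2,50,98]).round() if (ys>60).any() else '')
E
```

```text
top 33 [(89, 56), (92, 60), (95, 58), (98, 69), (101, 80), (104, 102), (107, 98), (110, 101), (113, 99), (116, 59), (119, 85), (122, 85), (125, 87), (128, 84), (131, 89), (134, 97), (137, 94), (140, 97), (143, 100), (146, 54), (149, 96), (152, 98), (155, 100), (158, 114), (161, 112), (164, 124), (167, 123), (170, 123), (173, 118)]
top 87 [(89, 55), (92, 58), (95, 65), (98, 68), (101, 85), (104, 102), (107, 102), (110, 100), (113, 101), (116, 79), (119, 86), (122, 86), (125, 85), (128, 84), (131, 86), (134, 99), (137, 101), (140, 101), (143, 101), (146, 97), (149, 98), (152, 100), (155, 102), (158, 113), (161, 113), (164, 116), (167, 122), (170, 122), (173, 121)]
[20. 27. 33.] [ 85.  93. 100.]
side 33 [(89, 52), (92, 58), (95, 57), (98, 69), (101, 77), (104, 93), (107, 97), (110, 99), (113, 95), (116, 62), (122, 85), (125, 86), (128, 83), (131, 85), (134, 93), (137, 98), (140, 99), (143, 102), (146, 62), (149, 95), (152, 98), (155, 98), (158, 103), (161, 113), (164, 120), (167, 120), (170, 115), (173, 121)]
side 87 [(89, 56), (92, 58), (95, 62), (98, 73), (101, 91), (104, 100), (107, 97), (110, 97), (113, 97), (116, 89), (119, 82), (122, 82), (125, 75), (128, 84), (131, 82), (134, 92), (137, 99), (140, 101), (143, 94), (146, 92), (149, 95), (152, 96), (155, 107), (158, 108), (161, 114), (164, 119), (167, 119), (170, 122), (173, 120)]
[23. 27. 36.] [ 85.  93. 103.]
wrist 33 [(89, 54), (92, 55), (95, 58), (98, 70), (101, 83), (104, 99), (107, 99), (110, 98), (113, 99), (116, 54), (119, 55), (122, 55), (125, 84), (128, 83), (131, 83), (134, 98), (137, 97), (140, 53), (143, 54), (146, 55), (149, 54), (152, 54), (155, 54), (158, 54), (161, 51)]
wrist 87 []
[21. 27. 33.]
```

```bash
python3 -m creep '[{"dx":0.08,"dy":-0.8,"dz":0,"wx":0,"wy":0,"wz":-0.45},{"dx":0.08,"dy":-0.8,"dz":0,"wx":0,"wy":0,"wz":-0.45},{"dx":0.08,"dy":-0.8,"dz":0,"wx":0,"wy":0,"wz":-0.45},{"dx":0.08,"dy":-0.8,"dz":0,"wx":0,"wy":0,"wz":-0.45},{"dx":0.08,"dy":-0.8,"dz":0,"wx":0,"wy":0,"wz":-0.45}]'
python3 -m creep '[{"dx":0.04,"dy":-0.74,"dz":0,"wx":0,"wy":0,"wz":0},{"dx":0.04,"dy":-0.74,"dz":0,"wx":0,"wy":0,"wz":0},{"dx":0.04,"dy":-0.74,"dz":0,"wx":0,"wy":0,"wz":0},{"dx":0.04,"dy":-0.74,"dz":0,"wx":0,"wy":0,"wz":0},{"dx":0.04,"dy":-0.74,"dz":0,"wx":0,"wy":0,"wz":0}]'
cat > m2.py <<'E'
from h import *
o=manip.get_obs(); A=R.from_rotvec(o['tcp_rot']).as_matrix(); print(o['t'],o['eef_pos'].round(4),'yaw',np.degrees(np.arctan2(A[1,1],A[0,1])).round(2), A[:,2].round(3),o['qpos'].round(2))
c=cap('wrist'); P=c['P']; hsv=cv2.cvtColor(c['color'],cv2.COLOR_RGB2HSV)
X,Y,Z=P[...,0],P[...,1],P[...,2]
save(c,'w2.png')
print('plate');m=(Z>.086)&(Z<.105)&(X>.45)&(X<.65)&(Y>-.165)&(Y<-.12); blobs(m,c,.094,200)
print('arm bar');m=(Z>.068)&(Z<.085)&(X>.38)&(X<.612)&(Y<-.25)&(Y>-.34); blobs(m,c,.076,300)
print('hub+pins');m=(Z>.066)&(Z<.1)&(X>.612)&(X<.68)&(Y<-.22)&(Y>-.38); blobs(m,c,.075,100)
print('hub');m=(Z>.080)&(Z<.1)&(X>.59)&(X<.68)&(Y<-.22)&(Y>-.38); blobs(m,c,.083,100)
print('handle');m=(Z>.06)&(Z<.1)&(X>.25)&(X<.45)&(Y<-.25)&(Y>-.34)&(hsv[...,2]<70); blobs(m,c,.076,100)
E
python3 m2.py
```

```text
t: 1.85
eef_pos: [0.4899, -0.0156, 0.3139]
tcp_rot: [0.069, 3.14, -0.0]
force: [0.9, 0.6, -0.0]
gripper_width: 0.047
t: 2.27
eef_pos: [0.4999, -0.2052, 0.3138]
tcp_rot: [0.075, 3.14, -0.005]
force: [-0.7, -0.6, 0.0]
gripper_width: 0.0472
2.2667 [ 0.4999 -0.2052  0.3138] yaw 87.26 [ 0.001 -0.003 -1.   ] [ 0.55  0.58 -0.4   1.81  0.31  0.81  1.52]
plate
[347. 226.] 1020 (array([ 530. , -142.2]), array([12.9, 73.9]), -2.27)
arm bar
[173. 166.] 5384 (array([ 487.5, -295.6]), array([ 26.7, 217.1]), -2.79)
hub+pins
[223. 325.] 186 (array([ 632. , -265.3]), array([15.3, 15.8]), 87.3)
hub
handle
[161.  32.] 1983 (array([ 360.6, -290.5]), array([24.9, 49.2]), -2.82)
```

View pics/w2.png

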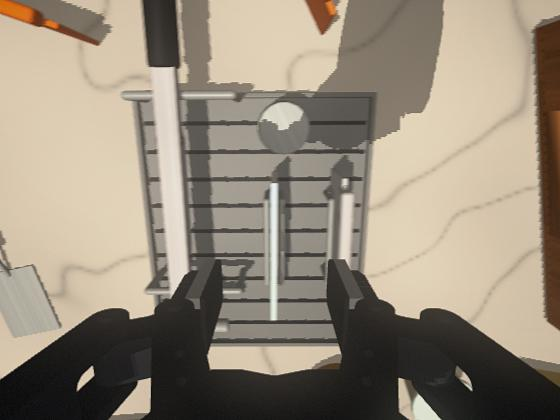

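```bash
python3 -m creep '[{"dx":0.08,"dy":0.1,"dz":-0.1,"wx":0,"wy":0,"wz":0.0},{"dx":0.192,"dy":0.249,"dz":-0.24,"wx":0,"wy":0,"wz":0.0},{"dx":0.192,"dy":0.249,"dz":-0.35,"wx":0,"wy":0,"wz":0.0},{"dx":0.192,"dy":0.249,"dz":-0.4,"wx":0,"wy":0,"wz":0.0},{"dx":0.192,"dy":0.249,"dz":-0.4,"wx":0,"wy":0,"wz":0.0}]'
python3 m2.py
```

```text
t: 2.73
eef_pos: [0.547, -0.141, 0.2103]
tcp_rot: [-0.071, -3.136, 0.003]
force: [-0.3, -0.3, 0.4]
gripper_width: 0.0468
2.7333 [ 0.547  -0.141   0.2103] yaw 87.41 [-0.005 -0.002 -1.   ] [ 0.36  0.75 -0.33  1.83  0.39  0.63  1.33]
plate
[272. 238.] 3543 (array([ 548.6, -142.1]), array([ 11.4, 107.9]), -2.28)
arm bar
[ 23. 201.] 9413 (array([ 511.1, -294.5]), array([ 26.8, 202.6]), -3.14)
hub+pins
[ 26. 348.] 1203 (array([ 618.8, -315.2]), array([19.4, 58.2]), -57.26)
hub
[ 20. 358.] 322 (array([ 623.1, -315.9]), array([10.4, 30. ]), -56.79)
handle
[19. 73.] 130 (array([ 446.6, -278.4]), array([5.7, 7.3]), -3.89)
```

View pics/w2.png

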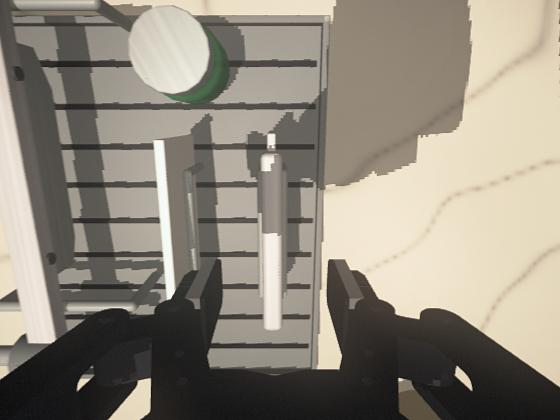

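```bash
python3 -m creep '[{"dx":0.006,"dy":-0.004,"dz":-0.12,"wx":0,"wy":0,"wz":0.01},{"dx":0.006,"dy":-0.004,"dz":-0.22,"wx":0,"wy":0,"wz":0.01},{"dx":0.006,"dy":-0.004,"dz":-0.28,"wx":0,"wy":0,"wz":0.01},{"dx":0.006,"dy":-0.004,"dz":-0.28,"wx":0,"wy":0,"wz":0.01},{"dx":0.006,"dy":-0.004,"dz":-0.28,"wx":0,"wy":0,"wz":0.01}]'
python3 -m creep '[{"dx":0,"dy":0,"dz":0,"wx":0,"wy":0,"wz":0},{"dx":0,"dy":0,"dz":0,"wx":0,"wy":0,"wz":0},{"dx":0,"dy":0,"dz":0,"wx":0,"wy":0,"wz":0},{"dx":0,"dy":0,"dz":0,"wx":0,"wy":0,"wz":0},{"dx":0,"dy":0,"dz":0,"wx":0,"wy":0,"wz":0}]' -1 60
```

```text
t: 3.2
eef_pos: [0.5496, -0.1434, 0.1433]
tcp_rot: [-0.066, -3.14, 0.005]
force: [0.7, 0.2, -0.5]
gripper_width: 0.0471
t: 3.62
eef_pos: [0.5507, -0.1432, 0.1452]
tcp_rot: [0.066, 3.139, -0.005]
force: [-0.5, 0.3, 6.0]
gripper_width: 0.0108
```

```bash
python3 -m creep '[{"dx":0,"dy":0,"dz":0.05,"wx":0,"wy":0,"wz":0},{"dx":0,"dy":0,"dz":0.15,"wx":0,"wy":0,"wz":0},{"dx":0,"dy":0,"dz":0.3,"wx":0,"wy":0,"wz":0},{"dx":0,"dy":0,"dz":0.45,"wx":0,"wy":0,"wz":0},{"dx":0,"dy":0,"dz":0.5,"wx":0,"wy":0,"wz":0}]'
python3 -m creep '[{"dx":-0.1,"dy":0.8,"dz":0.05,"wx":0,"wy":0,"wz":0.46},{"dx":-0.1,"dy":0.8,"dz":0.05,"wx":0,"wy":0,"wz":0.46},{"dx":-0.1,"dy":0.8,"dz":0.05,"wx":0,"wy":0,"wz":0.46},{"dx":-0.1,"dy":0.8,"dz":0.05,"wx":0,"wy":0,"wz":0.46},{"dx":-0.1,"dy":0.8,"dz":0.05,"wx":0,"wy":0,"wz":0.46}]'
cat > m3.py <<'E'
from h import *
o=manip.get_obs(); A=R.from_rotvec(o['tcp_rot']).as_matrix(); print(o['t'],o['eef_pos'].round(4),'yaw',np.degrees(np.arctan2(A[1,1],A[0,1])).round(2), A[:,2].round(3),o['qpos'].round(2),o['force'].round(1),o['gripper_width'].round(4))
E
python3 m3.py
python3 - <<'E'
from h import *
c=cap('wrist'); save(c,'w3.png')
E
```

```text
t: 4.03
eef_pos: [0.5527, -0.1433, 0.2758]
tcp_rot: [0.066, 3.13, -0.007]
force: [1.1, 0.1, -1.7]
gripper_width: 0.0107
t: 4.45
eef_pos: [0.5269, 0.0597, 0.2893]
tcp_rot: [-0.312, 3.114, -0.003]
force: [0.8, 0.2, -1.9]
gripper_width: 0.0107Traceback (most recent call last):
  File "m3.py", line 2, in <module>
    o=manip.get_obs(); A=R.from_rotvec(o['tcp_rot']).as_matrix(); print(o['t'],o['eef_pos'].round(4),'yaw',np.degrees(np.arctan2(A[1,1],A[0,1])).round(2), A[:,2].round(3),o['qpos'].round(2),o['force'].round(1),o['gripper_width'].round(4))
                                                                                                                                                                                                                  ^^^^^^^^^^^^^^^^^^^^^^^^
AttributeError: 'float' object has no attribute 'round'
```

View pics/w3.png

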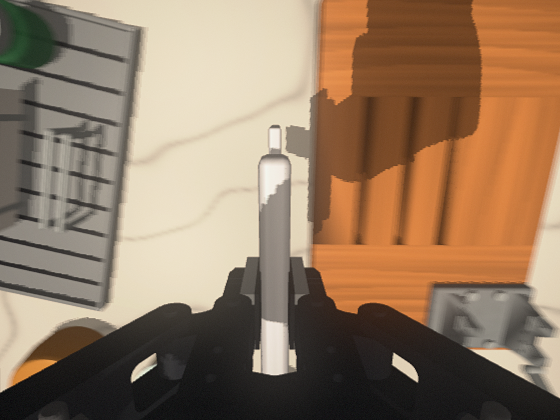

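```bash
sed -i "s/o\['gripper_width'\].round(4)/round(float(o['gripper_width']),4)/" m3.py
cat > m4.py <<'E'
from h import *
exec(open('m3.py').read())
c=cap('wrist'); z=c['range_z']; v,u=np.mgrid[:420,:560]
p=np.stack([(u-c['cx'])/c['fx']*z,(v-c['cy'])/c['fy']*z,z],-1); H=np.array(c['hand_eye'])
q=p@H[:3,:3].T+H[:3,3]
m=(z>0)&(z<.25)&(abs(q[...,1])<.012)&(v<255)&(v>110)
Q=q[m]; 
zt=np.median(Q[(Q[:,0]<.05),2]); print('bar top tool z',zt,'grasp 0.054 => bar centre at',zt+.008)
b=(abs(Q[:,2]-zt)<.006); Q=Q[b]; print('x range',Q[:,0].min(),np.percentile(Q[:,0],99.7),'centre x =',np.percentile(Q[:,0],99.7)-.055)
for a in(.02,.03,.04,.05): 
    s=Q[abs(Q[:,0]-a)<.004]; print(a,'y mid',(s[:,1].min()+s[:,1].max())/2 if len(s) else None, 'z',np.median(s[:,2]) if len(s) else None)
E
python3 m4.py
```

```text
4.5 [0.5263 0.0694 0.2905] yaw 102.11 [ 0.014  0.008 -1.   ] [ 0.06  0.6  -0.44  1.87  0.36  0.73  1.2 ] [-2.   8.1 -0.6] 0.0108
bar top tool z 0.0517401348652068 grasp 0.054 => bar centre at 0.0597401348652068
x range 0.01838064890178738 0.05559418809840193 centre x = 0.0005941880984019279
0.02 y mid 0.0003593244466056594 z 0.051778392696405995
0.03 y mid 0.00035364052273104607 z 0.051779935166597305
0.04 y mid 0.0003632051490031628 z 0.051690511795695046
0.05 y mid 0.0003482449037137394 z 0.05168529416943292
```

```bash
python3 -m creep '[{"dx":-0.12,"dy":0.26,"dz":0,"wx":-0.015,"wy":0.027,"wz":-0.03},{"dx":-0.12,"dy":0.26,"dz":0,"wx":-0.015,"wy":0.027,"wz":-0.03},{"dx":-0.12,"dy":0.26,"dz":-0.15,"wx":-0.015,"wy":0.027,"wz":-0.03},{"dx":-0.12,"dy":0.26,"dz":-0.3,"wx":-0.015,"wy":0.027,"wz":-0.03},{"dx":-0.12,"dy":0.26,"dz":-0.35,"wx":-0.015,"wy":0.027,"wz":-0.03}]'
python3 -m creep '[{"dx":0,"dy":0,"dz":0,"wx":0,"wy":0,"wz":0},{"dx":0,"dy":0,"dz":0,"wx":0,"wy":0,"wz":0}]'
python3 m4.py; python3 - <<'E'
from h import *
c=cap('wrist'); save(c,'w4.png')
for n in('side','top'):
    c=cap(n);save(c,n+'4.png',(170,130,330,250) if n=='side' else (170,155,290,290),4.5)
E
```

```text
t: 4.97
eef_pos: [0.4949, 0.1302, 0.1997]
tcp_rot: [0.309, -3.121, 0.007]
force: [-0.7, -0.7, -0.3]
gripper_width: 0.0111
t: 5.13
eef_pos: [0.4943, 0.1299, 0.1994]
tcp_rot: [0.309, -3.119, 0.009]
force: [0.7, 0.1, -1.6]
gripper_width: 0.0106
5.1333 [0.4943 0.1299 0.1994] yaw 101.3 [-0.006 -0.006 -1.   ] [-0.15  0.72 -0.32  1.99  0.46  0.51  0.96] [ 0.7  0.1 -1.6] 0.0106
bar top tool z 0.051877970873578386 grasp 0.054 => bar centre at 0.059877970873578386
x range 0.01814629944922482 0.05558789912913953 centre x = 0.0005878991291395283
0.02 y mid 0.00014712027622393277 z 0.05174869118834001
0.03 y mid 0.00033685295204812513 z 0.051780130019147
0.04 y mid 0.0003703054654146756 z 0.05162384606413792
0.05 y mid 0.000178155418450831 z 0.051640290157286495
```

View pics/w4.png

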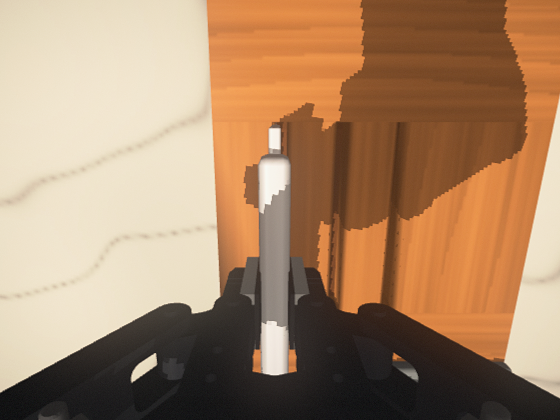

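View pics/side4.png

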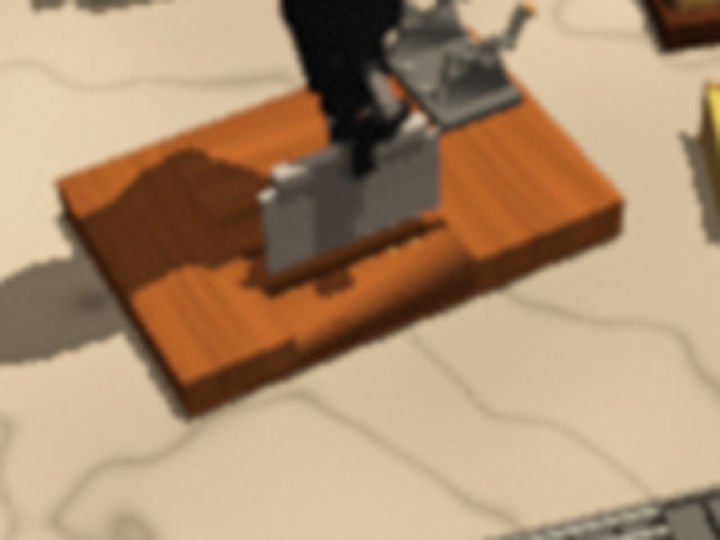

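```bash
python3 - <<'E'
from h import *
c=cap('wrist'); save(c,'w4c.png',(235,105,355,195),6.5)
P=c['P']
for u in (225,240,290,320): print(u,P[112,u].round(4),P[140,u].round(4))
for v in(128,135,142,149): print(v,c['color'][v,262:300].sum(1).tolist())
print(ray(c,[[281,140],[285,140],[289,140],[274,140]],.042).round(4))
E
```

```text
225 [0.43   0.0847 0.0408] [0.4473 0.0876 0.0422]
240 [0.4281 0.0942 0.0413] [0.4454 0.0972 0.0417]
290 [0.4219 0.1257 0.0426] [0.4391 0.1295 0.0402]
320 [0.4181 0.1447 0.0414] [0.4352 0.1486 0.042 ]
128 [461, 459, 455, 455, 456, 451, 484, 546, 589, 614, 607, 602, 604, 598, 599, 603, 585, 527, 403, 224, 299, 292, 290, 290, 268, 203, 216, 236, 249, 260, 270, 275, 274, 276, 280, 268, 263, 269]
135 [462, 465, 462, 459, 455, 434, 500, 666, 719, 735, 725, 725, 723, 721, 722, 725, 716, 650, 484, 212, 237, 305, 290, 290, 263, 208, 221, 238, 255, 260, 273, 279, 274, 282, 275, 273, 271, 270]
142 [468, 459, 463, 463, 458, 437, 496, 663, 719, 733, 725, 725, 724, 722, 722, 724, 716, 647, 474, 241, 296, 295, 297, 291, 260, 210, 226, 242, 256, 274, 275, 273, 275, 280, 272, 278, 270, 269]
149 [465, 466, 458, 467, 463, 437, 498, 660, 729, 707, 453, 423, 434, 440, 438, 442, 438, 420, 355, 215, 247, 298, 297, 291, 253, 215, 229, 247, 255, 262, 275, 277, 277, 277, 276, 270, 267, 269]
[[0.4402 0.1236 0.042 ]
 [0.4397 0.1262 0.042 ]
 [0.4391 0.1287 0.042 ]
 [0.4411 0.1191 0.042 ]]
```

View pics/w4c.png

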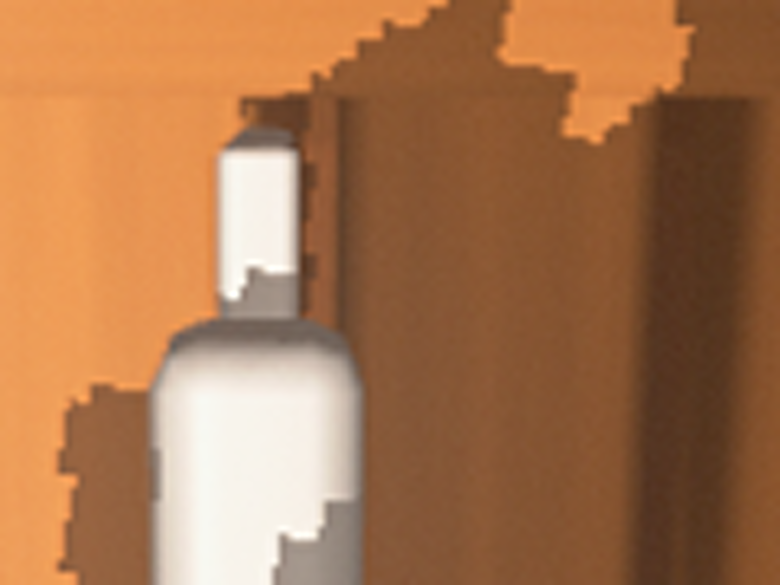

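```bash
python3 - <<'E'
from h import *
c=cap('wrist');Z=c['P'][...,2]*1000
np.set_printoptions(linewidth=250)
for v in(121,122,123,124,140): print(v,Z[v,266:294].round().astype(int))
print(np.median(Z[125:150,326:358],0).round(1))
print(c['color'][140,326:358].sum(1))
print(np.median(Z[125:150,392:420],0).round(1))
print(np.median(Z[125:150,280:296],0).round(1))
E
```

```text
121 [41 41 42 42 41 43 40 40 38 39 15 16 17 16 16 15 16 16 17 16 17 26 39 41 39 41 42 41]
122 [42 42 42 43 42 42 41 40 40 39 15 16 16 16 16 17 17 16 17 16 15 26 39 39 41 41 43 42]
123 [42 42 42 40 42 41 40 40 39 39 17 17 16 16 16 16 16 17 16 16 16 26 39 41 39 41 41 42]
124 [42 41 41 41 42 41 40 40 40 39 17 18 16 17 17 16 16 16 17 17 16 26 39 40 40 41 43 42]
140 [ 43  42  41 134 133 134 134 133 135 135 133 133 133 134 133  17  16  15  15  16  17  30  38  39  41  41  43  42]
[41.7 41.7 41.4 41.6 41.6 41.9 41.6 40.7 40.1 39.2 16.7 16.  16.1 16.3 16.4 16.2 18.3 21.8 25.8 29.   nan 35.7  nan 39.2 39.8 40.7 41.   nan 41.7 41.7 41.7 41.8]
[272 271 274 275 265 263 254 228 206 191 175 167 168 172 174 172 167 167 168 166 169 167 183 199 213 239 247 260 265 270 269 272]
[42.  41.7 40.9 39.7 39.3 17.8  nan 21.2 23.2 25.2 27.2 29.2 30.8 32.8 34.7 36.3 38.4 39.2 39.4 40.1 40.6 40.9 41.6 41.7 41.8 41.7 41.8 41.5]
[133.4  16.5  15.8  15.9  16.1  16.4  16.4  29.5  39.1  40.   40.4  41.2  41.7  41.6  41.7  41.5]
```

```bash
python3 - <<'E'
from h import *
c=cap('wrist');Z=c['P'][...,2]*1000
print([(v,round(float(np.nanmedian(Z[v,278:286])),0)) for v in range(112,128)])
a=np.radians(11.2);e=np.array([np.cos(a),np.sin(a)])
z=[v for v in range(112,128) if np.nanmedian(Z[v,278:286])<30][0]
p=ray(c,[[281.6,z-.5]],.042)[0]; o=manip.get_obs(); print(p, 'slot mid',p[:2]+.069*e, 'TCP minus slotmid along', (o['eef_pos'][:2]-p[:2]-.069*e)@e)
# plate near end at its top corner z ~ (top of plate below bar)
print(o['eef_pos'],o['t'])
E
```

```text
[(112, 42.0), (113, 42.0), (114, 42.0), (115, 41.0), (116, 42.0), (117, 42.0), (118, 42.0), (119, 42.0), (120, 16.0), (121, 17.0), (122, 16.0), (123, 17.0), (124, 16.0), (125, 16.0), (126, 17.0), (127, 17.0)]
[0.42710843 0.12121828 0.042     ] slot mid [0.49479434 0.13462045] TCP minus slotmid along -0.0002703388871278806
[0.49539811 0.13017936 0.20065012] 5.4833
```

```bash
python3 -m creep '[{"dx":0,"dy":0.016,"dz":0,"wx":0.011,"wy":-0.011,"wz":0},{"dx":0,"dy":0.016,"dz":-0.03,"wx":0.011,"wy":-0.011,"wz":0},{"dx":0,"dy":0.016,"dz":-0.06,"wx":0.011,"wy":-0.011,"wz":0},{"dx":0,"dy":0.016,"dz":-0.09,"wx":0.011,"wy":-0.011,"wz":0},{"dx":0,"dy":0.016,"dz":-0.09,"wx":0.011,"wy":-0.011,"wz":0}]'; python3 m3.py
python3 - <<'E'
from h import *
c=cap('wrist');save(c,'w5.png',(205,85,345,195),5.5)
E
```

```text
t: 5.9
eef_pos: [0.4945, 0.1338, 0.1763]
tcp_rot: [-0.309, 3.126, -0.0]
force: [-0.3, 0.2, -1.3]
gripper_width: 0.0107
5.9 [0.4945 0.1338 0.1763] yaw 101.28 [ 0. -0. -1.] [-0.18  0.76 -0.29  2.01  0.48  0.44  0.93] [-0.3  0.2 -1.3] 0.0107
```

View pics/w5.png

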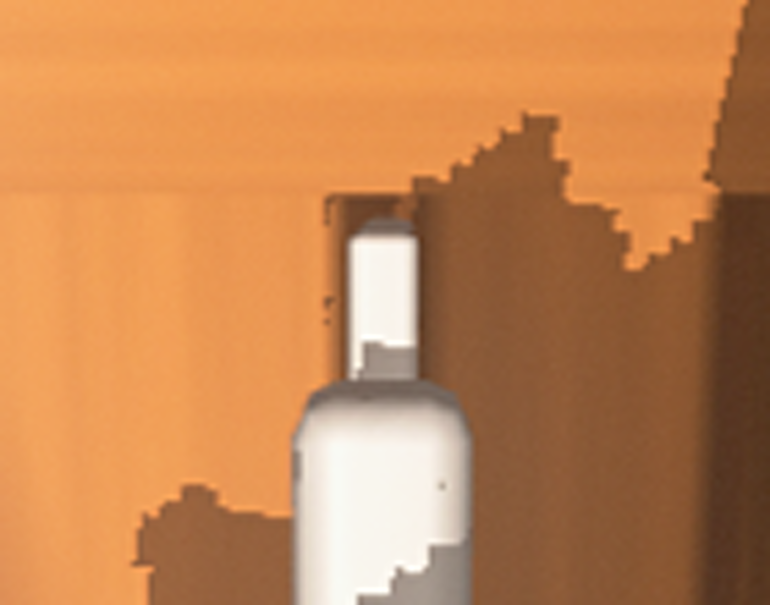

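The plate enters the slot mouth with no side force; its near end, at about (272,127) in the full image, lines up with the slot. I continue down.

```bash
python3 -m creep '[{"dx":0.002,"dy":0,"dz":-0.04,"wx":0,"wy":0,"wz":0},{"dx":0.002,"dy":0,"dz":-0.07,"wx":0,"wy":0,"wz":0},{"dx":0.002,"dy":0,"dz":-0.09,"wx":0,"wy":0,"wz":0},{"dx":0.002,"dy":0,"dz":-0.1,"wx":0,"wy":0,"wz":0},{"dx":0.002,"dy":0,"dz":-0.1,"wx":0,"wy":0,"wz":0}]'; python3 m3.py
```

```text
t: 6.37
eef_pos: [0.4947, 0.134, 0.1531]
tcp_rot: [-0.309, 3.125, -0.002]
force: [-3.6, -0.7, 16.8]
gripper_width: 0.0107
6.3667 [0.4947 0.134  0.1531] yaw 101.31 [ 0.001 -0.001 -1.   ] [-0.2   0.8  -0.25  2.02  0.51  0.38  0.91] [-3.6 -0.7 16.8] 0.0107
```

```bash
python3 -m creep '[{"dx":0,"dy":0,"dz":0,"wx":0,"wy":0,"wz":0},{"dx":0,"dy":0,"dz":0,"wx":0,"wy":0,"wz":0},{"dx":0,"dy":0,"dz":0,"wx":0,"wy":0,"wz":0},{"dx":0,"dy":0,"dz":0,"wx":0,"wy":0,"wz":0},{"dx":0,"dy":0,"dz":0,"wx":0,"wy":0,"wz":0}]' 0.1
python3 -m creep '[{"dx":0,"dy":0,"dz":0.05,"wx":0,"wy":0,"wz":0},{"dx":0,"dy":0,"dz":0.15,"wx":0,"wy":0,"wz":0},{"dx":0,"dy":0,"dz":0.3,"wx":0,"wy":0,"wz":0},{"dx":0,"dy":0,"dz":0.46,"wx":0,"wy":0,"wz":0},{"dx":0,"dy":0,"dz":0.6,"wx":0,"wy":0,"wz":0}]'
python3 - <<'E'
from h import *
exec(open('m3.py').read())
c=cap('wrist');save(c,'w6.png')
P=c['P'];X,Y,Z=P[...,0],P[...,1],P[...,2]
m=(Z>.094)&(Z<.115)&(X>.4)&(X<.58)&(Y>.1)&(Y<.165); blobs(m,c,.102,100); print(np.nanmedian(Z[m]))
E
```

```text
t: 6.78
eef_pos: [0.4947, 0.1339, 0.1528]
tcp_rot: [-0.309, 3.126, -0.002]
force: [0.1, 0.1, -0.0]
gripper_width: 0.0469
t: 7.2
eef_pos: [0.4945, 0.1339, 0.3046]
tcp_rot: [-0.309, 3.126, -0.001]
force: [-0.3, 0.7, -0.3]
gripper_width: 0.0467
7.2 [0.4945 0.1339 0.3046] yaw 101.31 [ 0.    -0.001 -1.   ] [-0.07  0.57 -0.44  1.89  0.34  0.76  1.06] [-0.3  0.7 -0.3] 0.0467
[276. 200.] 1870 (array([492.7, 135.1]), array([ 11.8, 107.7]), 11.68)
0.10134046442993172
```

View pics/w6.png

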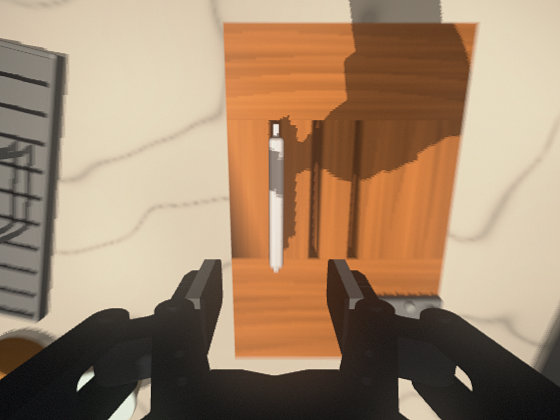

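```bash
python3 -m creep '[{"dx":0.02,"dy":-0.85,"dz":0,"wx":0,"wy":0,"wz":-0.476},{"dx":0.02,"dy":-0.85,"dz":0,"wx":0,"wy":0,"wz":-0.476},{"dx":0.02,"dy":-0.85,"dz":0,"wx":0,"wy":0,"wz":-0.476},{"dx":0.02,"dy":-0.85,"dz":0,"wx":0,"wy":0,"wz":-0.476},{"dx":0.02,"dy":-0.85,"dz":0,"wx":0,"wy":0,"wz":-0.476}]'
python3 -m creep '[{"dx":0.04,"dy":-0.85,"dz":0,"wx":0,"wy":0,"wz":0},{"dx":0.04,"dy":-0.85,"dz":0,"wx":0,"wy":0,"wz":0},{"dx":0.04,"dy":-0.85,"dz":0,"wx":0,"wy":0,"wz":0},{"dx":0.04,"dy":-0.85,"dz":0,"wx":0,"wy":0,"wz":0},{"dx":0.04,"dy":-0.85,"dz":0,"wx":0,"wy":0,"wz":0}]'
python3 m2.py
```

```text
t: 7.67
eef_pos: [0.5018, -0.0761, 0.3105]
tcp_rot: [0.081, 3.129, 0.0]
force: [-0.2, 1.1, -0.8]
gripper_width: 0.047
t: 8.08
eef_pos: [0.5109, -0.2845, 0.3102]
tcp_rot: [0.082, 3.129, 0.0]
force: [1.7, 0.5, 0.1]
gripper_width: 0.0472
8.0833 [ 0.5109 -0.2845  0.3102] yaw 87.01 [ 0.011  0.    -1.   ] [ 0.67  0.64 -0.41  1.68  0.31  0.87  1.65]
plate
arm bar
[258. 159.] 5995 (array([ 495. , -298.2]), array([ 26.5, 233.2]), -3.07)
hub+pins
[261. 312.] 1937 (array([ 630.9, -303.2]), array([37.8, 88.3]), 86.92)
hub
[259. 318.] 849 (array([ 631.9, -305. ]), array([24.8, 38.8]), 86.92)
handle
[250.  20.] 989 (array([ 369.3, -295.4]), array([18.8, 29.7]), -3.01)
```

View pics/w2.png

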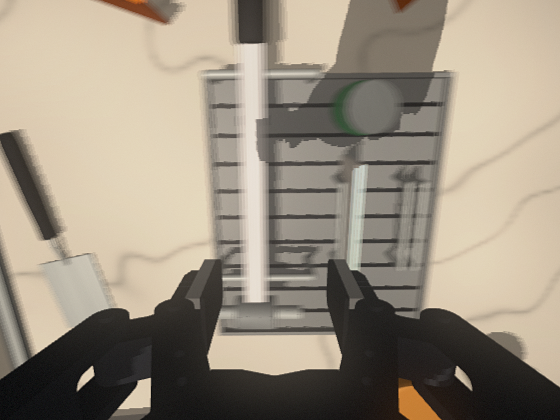

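```bash
python3 - <<'E'
from h import *
exec(open('m3.py').read())
c=cap('wrist'); V=c['color'].sum(2).astype(int)
save(c,'w7.png',(200,10,310,130),5)
print(V[25:60,250]); 
Z=c['P'][...,2]*1000; X=c['P'][...,0]*1000; Y=c['P'][...,1]*1000
print([(v,int(X[v,255]),int(Z[v,255])) for v in range(285,345,3)])
for v in(100,150,200,250):
    g=[u for u in range(225,290) if Z[v,u]>66]; print(v,g[0],g[-1],ray(c,[[(g[0]+g[-1])/2,v]],.076).round(4))
    b=[u for u in range(225,290) if V[v,u]>560 and Z[v,u]>60]; print('  bright',b[0],b[-1],ray(c,[[(b[0]+b[-1])/2,v]],.076).round(4)) if b else 0
for v in(40,44,48): print(v,ray(c,[[250,v]],.076).round(4))
E
```

```text
8.1333 [ 0.5095 -0.2962  0.3097] yaw 86.26 [ 0.011 -0.009 -1.   ] [ 0.68  0.65 -0.4   1.68  0.32  0.87  1.65] [ 2.2 -9.4  0.3] 0.0469
[608 609 613 612 614 614 609 616 615 612 610 608 613 611 616 612 617 611
 611 613 613 615 612 616 614 613 609 609 619 615 611 611 613 611 607]Traceback (most recent call last):
  File "<stdin>", line 7, in <module>
ValueError: cannot convert float NaN to integer
```

View pics/w7.png

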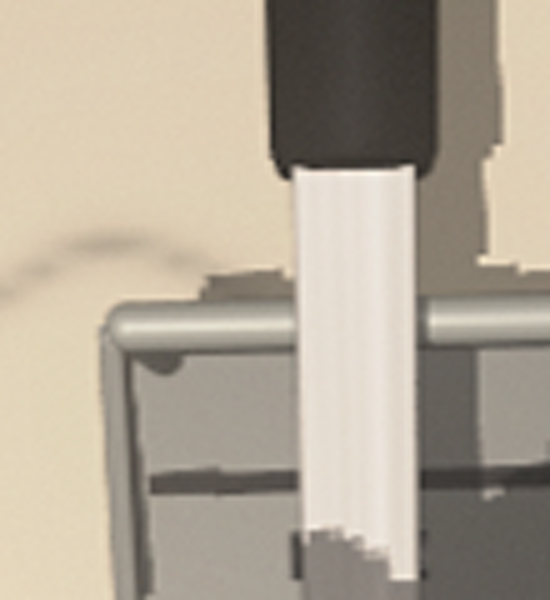

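The arm had still been moving (motion blur), so I settle and remeasure.

```bash
python3 -m creep '[{"dx":0,"dy":0,"dz":0,"wx":0,"wy":0,"wz":0},{"dx":0,"dy":0,"dz":0,"wx":0,"wy":0,"wz":0},{"dx":0,"dy":0,"dz":0,"wx":0,"wy":0,"wz":0}]' >/dev/null;  python3 - <<'E'
from h import *
exec(open('m3.py').read())
c=cap('wrist'); V=c['color'].sum(2).astype(int)
exec(open('m3.py').read())
Z=c['P'][...,2]*1000; X=c['P'][...,0]*1000
for v in(80,110,140,170,200,230,250):
    g=[u for u in range(225,330) if Z[v,u]>68]; print(v,g[0],g[-1],ray(c,[[(g[0]+g[-1])/2,v]],.076).round(4)[0])
u0=(g[0]+g[-1])//2
print(u0,[(v,V[v,u0]) for v in range(36,54)]); print(ray(c,[[u0,v] for v in range(38,50,2)],.076).round(4)[:,0])
print([(v,X[v,u0].round(),Z[v,u0].round()) for v in range(286,345,2)])
print('pins');m=(Z>64)&(Z<100)&(X>608)&(X<670)&(abs(c['P'][...,1]+.3)<.07); blobs(m,c,.075,100)
save(c,'w8.png',(190,250,370,375),4.4)
E
```

```text
8.4333 [ 0.5092 -0.2912  0.3091] yaw 86.31 [ 0.009 -0.006 -1.   ] [ 0.68  0.65 -0.4   1.68  0.32  0.87  1.65] [-0.1 -0.5  0.1] 0.0471
8.4833 [ 0.5095 -0.2906  0.3094] yaw 86.37 [ 0.01  -0.005 -1.   ] [ 0.67  0.65 -0.4   1.68  0.32  0.87  1.65] [ 0.7 -0.2  0.4] 0.0472
80 253 276 [ 0.4112 -0.2935  0.076 ]
110 254 276 [ 0.4348 -0.2948  0.076 ]
140 255 277 [ 0.4596 -0.2958  0.076 ]
170 256 277 [ 0.4855 -0.2972  0.076 ]
200 256 277 [ 0.5128 -0.2991  0.076 ]
230 257 278 [ 0.5415 -0.3003  0.076 ]
250 258 278 [ 0.5614 -0.3012  0.076 ]
268 [(36, np.int64(191)), (37, np.int64(191)), (38, np.int64(189)), (39, np.int64(190)), (40, np.int64(191)), (41, np.int64(190)), (42, np.int64(191)), (43, np.int64(170)), (44, np.int64(151)), (45, np.int64(461)), (46, np.int64(689)), (47, np.int64(689)), (48, np.int64(685)), (49, np.int64(684)), (50, np.int64(683)), (51, np.int64(684)), (52, np.int64(682)), (53, np.int64(684))]
[0.3801 0.3815 0.383  0.3844 0.3859 0.3873]
[(286, np.float64(599.0), np.float64(76.0)), (288, np.float64(603.0), np.float64(74.0)), (290, np.float64(604.0), np.float64(75.0)), (292, n
[... 554 characters left out ...]
64(84.0)), (318, np.float64(629.0), np.float64(84.0)), (320, np.float64(631.0), np.float64(86.0)), (322, np.float64(633.0), np.float64(86.0)), (324, np.float64(635.0), np.float64(86.0)), (326, np.float64(638.0), np.float64(85.0)), (328, np.float64(642.0), np.float64(83.0)), (330, np.float64(645.0), np.float64(82.0)), (332, np.float64(695.0), np.float64(13.0)), (334, np.float64(696.0), np.float64(15.0)), (336, np.float64(699.0), np.float64(15.0)), (338, np.float64(714.0), np.float64(-1.0)), (340, np.float64(717.0), np.float64(-1.0)), (342, np.float64(719.0), np.float64(-0.0)), (344, np.float64(723.0), np.float64(-1.0))]
pins
[269. 313.] 2085 (array([ 629., -305.]), array([41.1, 91. ]), 86.44)
```

View pics/w8.png

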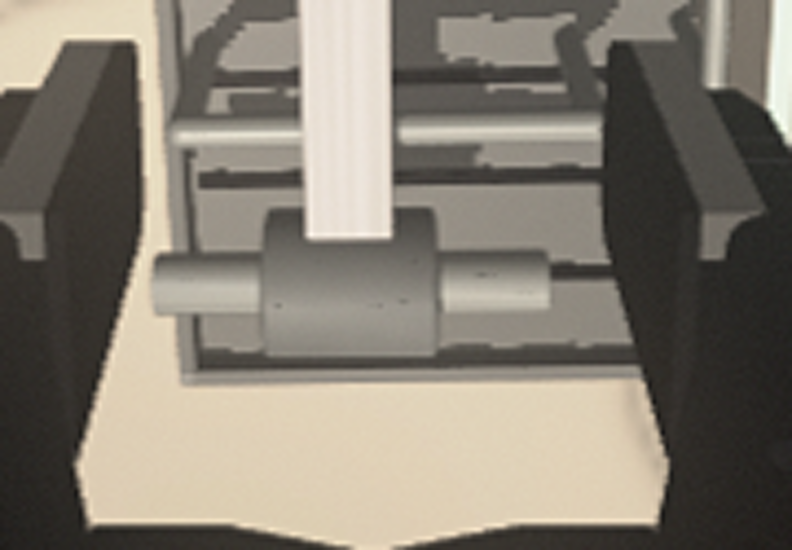

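```bash
python3 -m creep '[{"dx":0.152,"dy":-0.042,"dz":0,"wx":0.01,"wy":0.019,"wz":0.023},{"dx":0.152,"dy":-0.042,"dz":-0.1,"wx":0.01,"wy":0.019,"wz":0.023},{"dx":0.152,"dy":-0.042,"dz":-0.25,"wx":0.01,"wy":0.019,"wz":0.023},{"dx":0.152,"dy":-0.042,"dz":-0.4,"wx":0.01,"wy":0.019,"wz":0.023},{"dx":0.152,"dy":-0.042,"dz":-0.42,"wx":0.01,"wy":0.019,"wz":0.023}]'
python3 -m creep '[{"dx":0,"dy":0,"dz":0,"wx":0,"wy":0,"wz":0},{"dx":0,"dy":0,"dz":0,"wx":0,"wy":0,"wz":0}]' >/dev/null
python3 - <<'E'
from h import *
exec(open('m3.py').read())
c=cap('wrist');Z=c['P'][...,2]*1000
for v in(80,140,200,230,250):
    g=[u for u in range(225,320) if 68<Z[v,u]<90]; print(v,g[0],g[-1],ray(c,[[(g[0]+g[-1])/2,v]],.076).round(4)[0])
save(c,'w9.png')
E
```

```text
t: 8.9
eef_pos: [0.5445, -0.2981, 0.1986]
tcp_rot: [-0.075, -3.13, -0.007]
force: [-0.9, 0.6, 0.3]
gripper_width: 0.0473
9.0667 [ 0.5447 -0.2967  0.1989] yaw 87.36 [-0.011  0.006 -1.   ] [ 0.62  0.83 -0.35  1.65  0.39  0.74  1.6 ] [0.4 0.2 0.5] 0.0469
80 247 284 [ 0.4546 -0.2961  0.076 ]
140 248 283 [ 0.4856 -0.2977  0.076 ]
200 249 283 [ 0.5195 -0.2992  0.076 ]
230 250 282 [ 0.5377 -0.3002  0.076 ]
250 250 282 [ 0.5502 -0.3009  0.076 ]
```

View pics/w9.png

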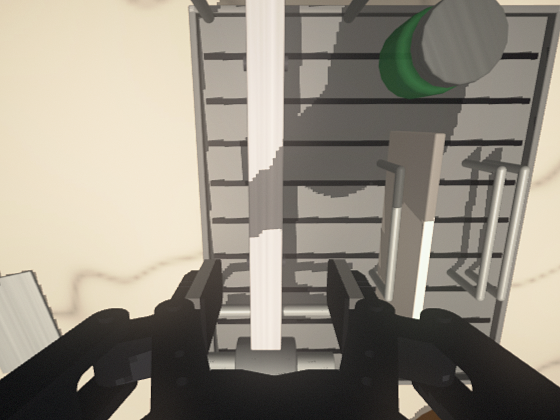

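```bash
python3 -m creep '[{"dx":0.011,"dy":-0.017,"dz":-0.05,"wx":-0.011,"wy":-0.021,"wz":-0.01},{"dx":0.011,"dy":-0.017,"dz":-0.15,"wx":-0.011,"wy":-0.021,"wz":-0.01},{"dx":0.011,"dy":-0.017,"dz":-0.25,"wx":-0.011,"wy":-0.021,"wz":-0.01},{"dx":0.011,"dy":-0.017,"dz":-0.31,"wx":-0.011,"wy":-0.021,"wz":-0.01},{"dx":0.011,"dy":-0.017,"dz":-0.31,"wx":-0.011,"wy":-0.021,"wz":-0.01}]'; python3 m3.py
```

```text
t: 9.53
eef_pos: [0.5479, -0.3013, 0.122]
tcp_rot: [0.081, 3.14, -0.0]
force: [0.2, 0.2, 0.6]
gripper_width: 0.0469
9.5333 [ 0.5479 -0.3013  0.122 ] yaw 87.04 [ 0.001 -0.    -1.   ] [ 0.59  0.94 -0.3   1.68  0.44  0.58  1.56] [0.2 0.2 0.6] 0.0469
```

Pose is exact. I grip and lift.

```bash
python3 -m creep '[{"dx":0,"dy":0,"dz":0,"wx":0,"wy":0,"wz":0},{"dx":0,"dy":0,"dz":0,"wx":0,"wy":0,"wz":0},{"dx":0,"dy":0,"dz":0,"wx":0,"wy":0,"wz":0},{"dx":0,"dy":0,"dz":0,"wx":0,"wy":0,"wz":0},{"dx":0,"dy":0,"dz":0,"wx":0,"wy":0,"wz":0}]' -1 110; python3 m3.py
python3 -m creep '[{"dx":0,"dy":0,"dz":0.02,"wx":0,"wy":0,"wz":0},{"dx":0,"dy":0,"dz":0.05,"wx":0,"wy":0,"wz":0},{"dx":0,"dy":0,"dz":0.1,"wx":0,"wy":0,"wz":0},{"dx":0,"dy":0,"dz":0.16,"wx":0,"wy":0,"wz":0},{"dx":0,"dy":0,"dz":0.2,"wx":0,"wy":0,"wz":0}]'; python3 m3.py
python3 - <<'E'
from h import *
c=cap('wrist');save(c,'w10.png'); c=cap('side');save(c,'s10.png',(180,200,420,370),3.3)
print(manip.get_obs()['moment'])
E
```

```text
t: 9.95
eef_pos: [0.5494, -0.302, 0.1246]
tcp_rot: [0.082, 3.135, -0.004]
force: [-0.5, 0.1, 7.4]
gripper_width: 0.0182
9.95 [ 0.5494 -0.302   0.1246] yaw 87.01 [ 0.005 -0.002 -1.   ] [ 0.59  0.94 -0.3   1.68  0.44  0.58  1.56] [-0.5  0.1  7.4] 0.0182
t: 10.37
eef_pos: [0.5496, -0.3021, 0.1764]
tcp_rot: [0.082, 3.134, -0.004]
force: [0.8, 0.7, -6.4]
gripper_width: 0.018
10.3667 [ 0.5496 -0.3021  0.1764] yaw 87.01 [ 0.006 -0.003 -1.   ] [ 0.61  0.87 -0.33  1.66  0.41  0.68  1.58] [ 0.8  0.7 -6.4] 0.018
[ 0.03009514 -0.09811748  0.05942028]
```

View pics/w10.png

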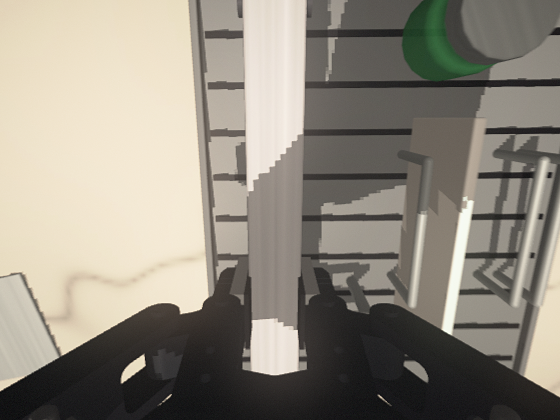

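View pics/s10.png

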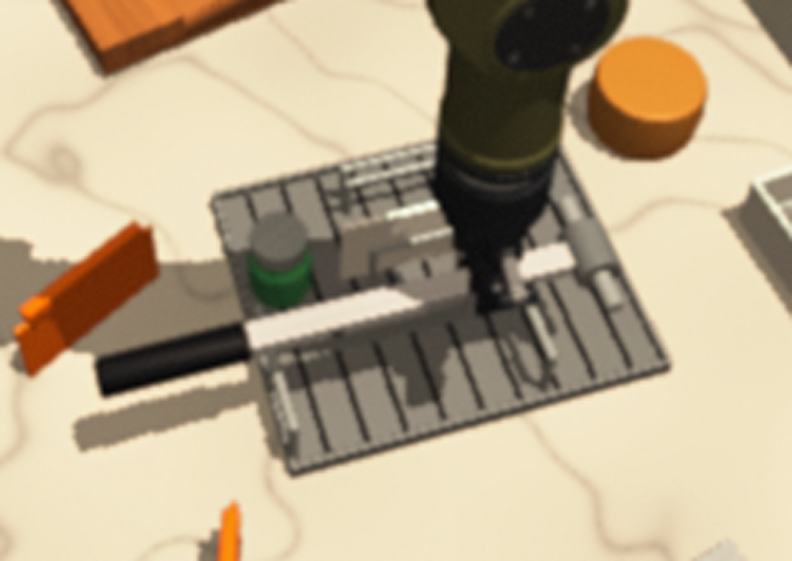

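```bash
python3 -m creep '[{"dx":0,"dy":0,"dz":0.06,"wx":0,"wy":0,"wz":0},{"dx":0,"dy":0,"dz":0.16,"wx":0,"wy":0,"wz":0},{"dx":0,"dy":0,"dz":0.28,"wx":0,"wy":0,"wz":0},{"dx":0,"dy":0,"dz":0.36,"wx":0,"wy":0,"wz":0},{"dx":0,"dy":0,"dz":0.4,"wx":0,"wy":0,"wz":0}]'; python3 m3.py
cat > m5.py <<'E'
from h import *
exec(open('m3.py').read())
c=cap('wrist'); z=c['range_z']; v,u=np.mgrid[:420,:560]
p=np.stack([(u-c['cx'])/c['fx']*z,(v-c['cy'])/c['fy']*z,z],-1); H=np.array(c['hand_eye'])
q=p@H[:3,:3].T+H[:3,3]
m=(z>0)&(z<.3)&(abs(q[...,1])<.012)&(v<255)&(q[...,2]>.03)&(q[...,2]<.07); Q=q[m]
f=np.polyfit(Q[:,0],Q[:,2],1); print('top z at x=0',f[1],'pitch slope in tool',f[0])
xs=np.linspace(Q[:,0].min()+.01,Q[:,0].max()-.01,8); ym=[np.mean([Q[abs(Q[:,0]-x)<.005,1].min(),Q[abs(Q[:,0]-x)<.005,1].max()]) for x in xs]
g=np.polyfit(xs,ym,1); print('y at 0',g[1],'yaw slope',g[0], 'x range',xs.min(),xs.max())
P=c['P'][m]; d=P[:,:2]-P[:,:2].mean(0); e=np.array([np.cos(np.radians(float(__import__("sys").argv[1]))),np.sin(np.radians(float(__import__("sys").argv[1])))])
print('world pitch (z per m along arm)',np.polyfit(d@e,P[:,2],1)[0])
save(c,'w11.png')
E
python3 m5.py -3
```

```text
t: 10.88
eef_pos: [0.5514, -0.3027, 0.2796]
tcp_rot: [0.082, 3.128, -0.008]
force: [0.8, -0.0, -5.3]
gripper_width: 0.0176
10.8833 [ 0.5514 -0.3027  0.2796] yaw 86.99 [ 0.013 -0.005 -1.   ] [ 0.64  0.74 -0.39  1.58  0.34  0.88  1.64] [ 0.8 -0.  -5.3] 0.0176
10.8833 [ 0.5514 -0.3027  0.2796] yaw 86.99 [ 0.013 -0.005 -1.   ] [ 0.64  0.74 -0.39  1.58  0.34  0.88  1.64] [ 0.8 -0.  -5.3] 0.0176
top z at x=0 0.04901768202771245 pitch slope in tool -0.0009250271985640596
y at 0 0.00041447208290369046 yaw slope -0.0005839999678638474 x range 0.02961919576695385 0.09510790443764824
world pitch (z per m along arm) 0.01207222342341945
```

```bash
python3 -m creep '[{"dx":0,"dy":0.1,"dz":0,"wx":0,"wy":0,"wz":0.05},{"dx":-0.01,"dy":0.25,"dz":0,"wx":0.005,"wy":0.02,"wz":0.12},{"dx":-0.02,"dy":0.4,"dz":0,"wx":0.01,"wy":0.025,"wz":0.2},{"dx":-0.03,"dy":0.55,"dz":0,"wx":0.01,"wy":0.025,"wz":0.24},{"dx":-0.03,"dy":0.7,"dz":0,"wx":0.01,"wy":0.025,"wz":0.24}]'
python3 m3.py
```

```text
t: 11.35
eef_pos: [0.5424, -0.1265, 0.2786]
tcp_rot: [0.115, -3.137, -0.001]
force: [1.1, 0.3, -5.8]
gripper_width: 0.0181
11.35 [ 0.5424 -0.1265  0.2786] yaw 94.2 [-0.003  0.001 -1.   ] [ 0.39  0.65 -0.41  1.79  0.36  0.77  1.44] [ 1.1  0.3 -5.8] 0.0181
```

```bash
python3 -m creep '[{"dx":-0.01,"dy":0.15,"dz":0,"wx":0,"wy":0,"wz":0.05},{"dx":-0.02,"dy":0.3,"dz":0,"wx":0,"wy":0,"wz":0.12},{"dx":-0.03,"dy":0.45,"dz":0,"wx":0,"wy":0,"wz":0.2},{"dx":-0.04,"dy":0.6,"dz":0,"wx":0,"wy":0,"wz":0.23},{"dx":-0.04,"dy":0.75,"dz":0,"wx":0,"wy":0,"wz":0.23}]'
python3 m3.py
```

```text
t: 11.77
eef_pos: [0.5306, 0.0622, 0.277]
tcp_rot: [0.305, -3.12, -0.0]
force: [0.1, 0.4, -5.3]
gripper_width: 0.0183
11.7667 [0.5306 0.0622 0.277 ] yaw 101.16 [-0.007 -0.001 -1.   ] [ 0.05  0.63 -0.42  1.86  0.36  0.74  1.2 ] [ 0.1  0.4 -5.3] 0.0183
```

```bash
python3 -m creep '[{"dx":0,"dy":0.15,"dz":0,"wx":0,"wy":0,"wz":0},{"dx":0,"dy":0.3,"dz":0,"wx":0,"wy":-0.01,"wz":0},{"dx":0,"dy":0.45,"dz":0,"wx":0,"wy":-0.013,"wz":0},{"dx":0,"dy":0.6,"dz":0,"wx":0,"wy":-0.013,"wz":0},{"dx":0,"dy":0.74,"dz":0,"wx":0,"wy":-0.013,"wz":0}]'
python3 -m creep '[{"dx":0,"dy":0.09,"dz":0,"wx":0,"wy":0,"wz":0},{"dx":0,"dy":0.1,"dz":0,"wx":0,"wy":0,"wz":0},{"dx":0,"dy":0.1,"dz":0,"wx":0,"wy":0,"wz":0},{"dx":0,"dy":0.1,"dz":0,"wx":0,"wy":0,"wz":0}]'
python3 m5.py 11.2
python3 - <<'E'
from h import *
for n in('side','top'):
    c=cap(n);save(c,n+'11.png',(170,90,350,230) if n=='side' else (150,140,310,310),4.2 if n=='side' else 3.5)
E
```

```text
t: 12.18
eef_pos: [0.5293, 0.2492, 0.2753]
tcp_rot: [0.307, -3.124, 0.002]
force: [-0.0, 0.4, -4.5]
gripper_width: 0.0179
t: 12.52
eef_pos: [0.5287, 0.2729, 0.2737]
tcp_rot: [0.307, -3.121, 0.007]
force: [0.5, -1.0, -5.3]
gripper_width: 0.018
12.5167 [0.5287 0.2729 0.2737] yaw 101.23 [-0.005 -0.005 -1.   ] [-0.33  0.71 -0.39  1.68  0.34  0.83  0.9 ] [ 0.5 -1.  -5.3] 0.018
top z at x=0 0.04895649962435494 pitch slope in tool -0.001403198100172006
y at 0 0.00023841623587140642 yaw slope 0.0005236821974322278 x range 0.029531861026250814 0.09490642522865117
world pitch (z per m along arm) -0.007253921555558712
```

View pics/side11.png

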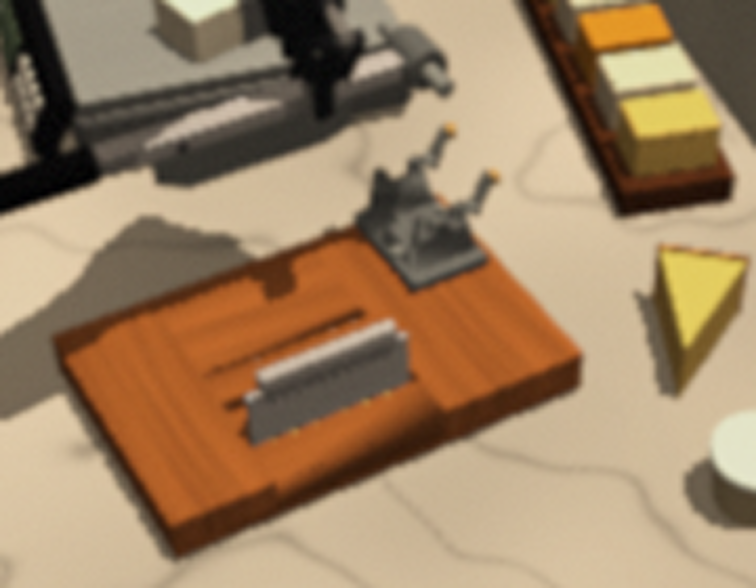

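View pics/top11.png

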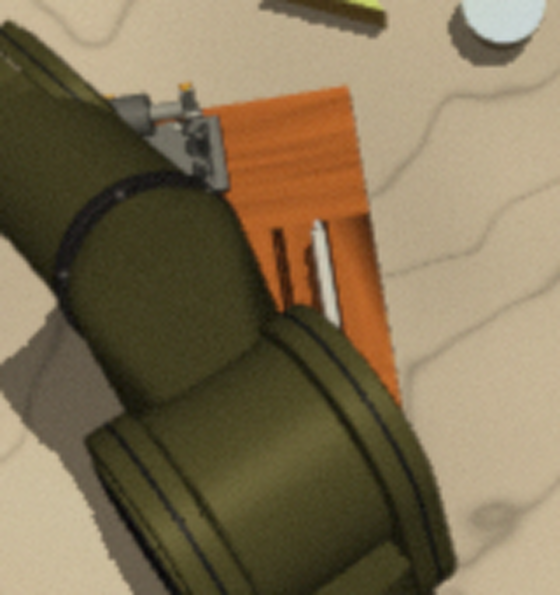

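View pics/w11.png

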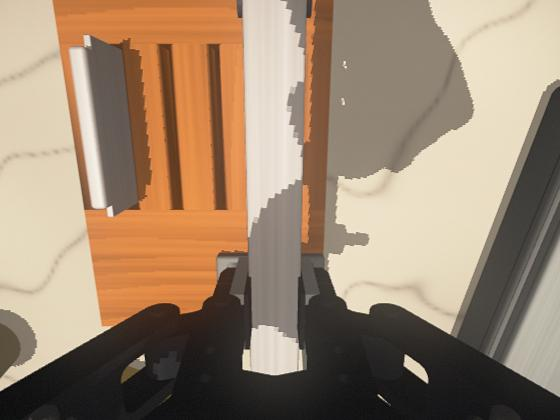

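```bash
python3 - <<'E'
from h import *
c=cap('wrist'); save(c,'w12.png',(220,0,330,40),7)
H=np.array(c['hand_eye'])
for v in(10,14,18):
  for u in(242,308):
    d=H[:3,:3]@np.array([(u-c['cx'])/c['fx'],(v-c['cy'])/c['fy'],1]); t=(.056-H[2,3])/d[2]; print(v,u,(H[:3,3]+d*t).round(4))
o=manip.get_obs(); s=cap('side'); P=s['P'].reshape(-1,3); P=P[~np.isnan(P[:,0])]
a=np.radians(11.23); e=np.array([np.cos(a),np.sin(a)]); n=np.array([-e[1],e[0]])
r=P[:,:2]-o['eef_pos'][:2]; al=r@e; ac=r@n; zz=P[:,2]-o['eef_pos'][2]
m=(al>.055)&(al<.12)&(abs(ac)<.06)&(zz>-.085)&(zz<-.03)
al,ac,zz=al[m]*1000,ac[m]*1000,zz[m]*1000
print(len(al),[np.percentile(t,[0,2,50,98,100]).round(1) for t in(al,ac,zz)])
for lo in range(-50,50,8):
    k=(ac>=lo)&(ac<lo+8)
    if k.sum()>3: print(lo,k.sum(),'al',al[k].min().round(),al[k].max().round(),'z',zz[k].min().round(),zz[k].max().round())
E
```

```text
10 242 [ 0.1028 -0.0102  0.056 ]
10 308 [0.1028 0.0113 0.056 ]
14 242 [ 0.1016 -0.0103  0.056 ]
14 308 [0.1016 0.0114 0.056 ]
18 242 [ 0.1004 -0.0103  0.056 ]
18 308 [0.1004 0.0114 0.056 ]
218 [array([ 56.2,  58.3,  80.7,  98.9, 100.8]), array([-50.3, -45.9, -11.8,  39.8,  45.4]), array([-71.6, -66.7, -49.9, -38.1, -36.7])]
-50 15 al 77.0 92.0 z -64.0 -50.0
-42 9 al 80.0 90.0 z -56.0 -48.0
-34 8 al 79.0 89.0 z -61.0 -48.0
-26 50 al 69.0 101.0 z -72.0 -38.0
-18 35 al 57.0 98.0 z -69.0 -37.0
-10 30 al 58.0 97.0 z -62.0 -38.0
-2 23 al 58.0 98.0 z -54.0 -38.0
6 21 al 56.0 98.0 z -52.0 -37.0
14 12 al 71.0 99.0 z -50.0 -39.0
30 7 al 80.0 90.0 z -56.0 -50.0
38 7 al 79.0 88.0 z -58.0 -48.0
```

View pics/w12.png

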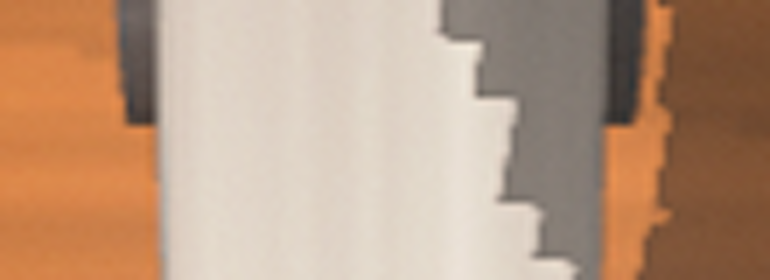

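```bash
python3 -m creep '[{"dx":0.009,"dy":-0.02,"dz":0,"wx":0.01,"wy":-0.01,"wz":0},{"dx":0.009,"dy":-0.02,"dz":-0.05,"wx":0.01,"wy":-0.01,"wz":0},{"dx":0.009,"dy":-0.02,"dz":-0.12,"wx":0.01,"wy":-0.01,"wz":0},{"dx":0.009,"dy":-0.02,"dz":-0.18,"wx":0.01,"wy":-0.01,"wz":0},{"dx":0.009,"dy":-0.02,"dz":-0.18,"wx":0.01,"wy":-0.01,"wz":0}]'; python3 m3.py
```

```text
t: 13.18
eef_pos: [0.5309, 0.2653, 0.2274]
tcp_rot: [0.302, -3.125, 0.001]
force: [-0.3, 0.2, -6.1]
gripper_width: 0.0182
13.1833 [0.5309 0.2653 0.2274] yaw 101.04 [-0.002 -0.001 -1.   ] [-0.34  0.76 -0.36  1.73  0.38  0.72  0.87] [-0.3  0.2 -6.1] 0.0182
```

```bash
python3 -m creep '[{"dx":0,"dy":0.011,"dz":-0.04,"wx":0,"wy":-0.003,"wz":0.006},{"dx":0,"dy":0.011,"dz":-0.09,"wx":0,"wy":-0.003,"wz":0.006},{"dx":0,"dy":0.011,"dz":-0.14,"wx":0,"wy":-0.003,"wz":0.006},{"dx":0,"dy":0.011,"dz":-0.18,"wx":0,"wy":-0.003,"wz":0.006},{"dx":0,"dy":0.011,"dz":-0.19,"wx":0,"wy":-0.003,"wz":0.006}]'
python3 -m creep '[{"dx":0,"dy":0,"dz":0,"wx":0,"wy":0,"wz":0},{"dx":0,"dy":0,"dz":0,"wx":0,"wy":0,"wz":0},{"dx":0,"dy":0,"dz":0,"wx":0,"wy":0,"wz":0},{"dx":0,"dy":0,"dz":0,"wx":0,"wy":0,"wz":0},{"dx":0,"dy":0,"dz":0,"wx":0,"wy":0,"wz":0}]'
python3 m5.py 11.2; python3 - <<'E'
from h import *
o=manip.get_obs(); a=np.radians(11.2); e=np.array([np.cos(a),np.sin(a)]); n=np.array([-e[1],e[0]])
for nm in('side','top'):
    c=cap(nm); save(c,nm+'12.png',(190,90,330,200) if nm=='side' else (160,140,260,230),5.5)
    P=c['P'].reshape(-1,3); P=P[~np.isnan(P[:,0])]; r=P[:,:2]-o['eef_pos'][:2]; al=r@e*1000; ac=r@n*1000; z=P[:,2]*1000
    for lab,m in(('hub/pins',(al>60)&(al<105)&(abs(ac)<52)&(z>110)&(z<150)),('cheeks',(al>60)&(al<118)&(abs(ac)<52)&(z>90)&(z<103)&(abs(abs(ac)-33)<9)),('plate',(abs(ac+125)<15)&(z>94)&(z<110))):
        if m.sum()>5: print(nm,lab,m.sum(),np.percentile(al[m],[1,50,99]).round(),np.percentile(ac[m],[1,50,99]).round(),np.percentile(z[m],[1,50,99]).round())
exec(open('m3.py').read())
E
```

```text
t: 13.6
eef_pos: [0.5305, 0.2676, 0.1786]
tcp_rot: [0.307, -3.124, 0.003]
force: [0.2, 1.1, -5.7]
gripper_width: 0.0178
t: 14.02
eef_pos: [0.5309, 0.2678, 0.1792]
tcp_rot: [0.307, -3.125, 0.002]
force: [-0.8, -0.0, -6.0]
gripper_width: 0.018
14.0167 [0.5309 0.2678 0.1792] yaw 101.2 [-0.001 -0.001 -1.   ] [-0.36  0.83 -0.32  1.76  0.41  0.62  0.84] [-0.8 -0.  -6. ] 0.018
top z at x=0 0.04897598495381819 pitch slope in tool -0.0015855586985715662
y at 0 0.0002662680907569039 yaw slope -1.5190033277400014e-05 x range 0.029366137307541444 0.09497578704959699
world pitch (z per m along arm) -0.0028172629011799016
side hub/pins 196 [ 61.  81. 102.] [-46. -11.  44.] [114. 130. 141.]
side cheeks 45 [ 64. 100. 118.] [-41. -35. -26.] [ 91.  96. 101.]
side plate 191 [-114.  -48. 1219.] [-139. -127. -111.] [ 94. 100. 109.]
top hub/pins 95 [ 79.  89. 102.] [-45. -20.   2.] [121. 132. 142.]
top cheeks 25 [ 74. 112. 117.] [-39. -32. -26.] [ 91.  97. 102.]
top plate 67 [-63. -30.  -6.] [-129. -124. -117.] [ 96. 101. 106.]
14.1667 [0.5307 0.2676 0.1789] yaw 101.21 [-0.002 -0.002 -1.   ] [-0.36  0.83 -0.32  1.76  0.41  0.62  0.84] [ 0.  -0.  -4.7] 0.0178
```

View pics/side12.png

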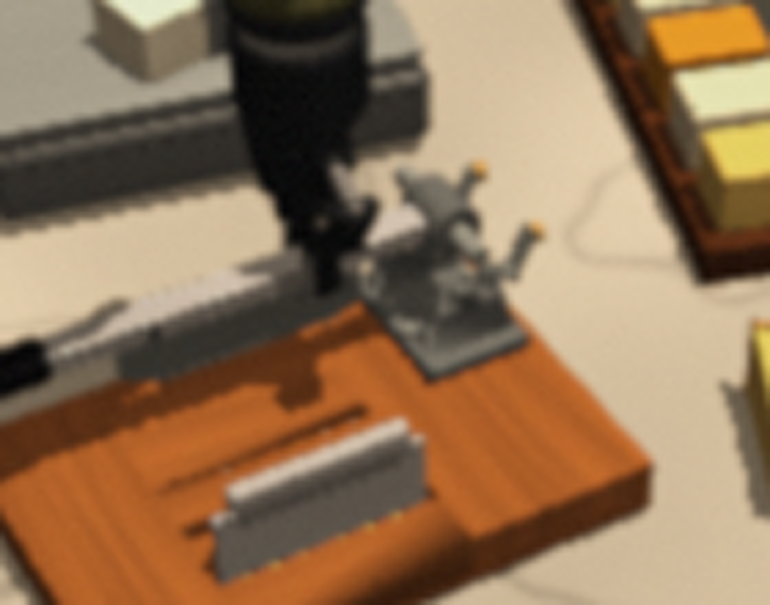

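View pics/top12.png

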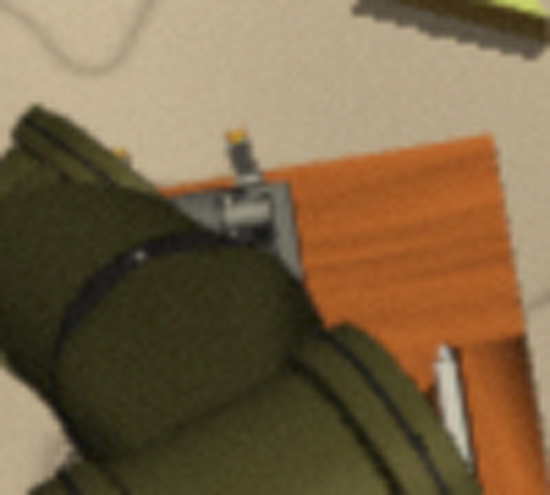

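```bash
python3 - <<'E'
from h import *
o=manip.get_obs(); a=np.radians(11.2); e=np.array([np.cos(a),np.sin(a)]); n=np.array([-e[1],e[0]])
for nm in('side','top'):
    c=cap(nm); P=c['P'].reshape(-1,3); P=P[~np.isnan(P[:,0])]; r=P[:,:2]-o['eef_pos'][:2]; al=r@e*1000; ac=r@n*1000; z=P[:,2]*1000
    k=(abs(ac+33)<9)&(z>57)&(z<108)
    print(nm,'cheek',[(b,int(z[k&(abs(al-b)<2)].max())) for b in range(56,120,4) if (k&(abs(al-b)<2)).any()])
    k=(ac<-24)&(ac>-50)&(z>112)&(z<140)&(al<105)
    print(' pin al',al[k].min(),al[k].max(),'z',z[k].min(),z[k].max())
E
```

```text
side cheek [(56, 62), (60, 73), (64, 98), (68, 100), (72, 98), (76, 94), (80, 83), (84, 87), (88, 82), (92, 84), (96, 97), (100, 100), (104, 101), (108, 94), (112, 96), (116, 96)]
 pin al -0.05061727697690755 94.20174855996603 z 114.29116744944379 130.76212428365918
top cheek [(72, 96), (76, 100), (80, 84), (84, 84), (88, 85), (92, 67), (100, 98), (104, 101), (108, 97), (112, 97), (116, 99)]
 pin al 80.28641505732118 93.79590755301528 z 122.9124220402389 133.06245085413914
```

```bash
python3 - <<'E'
from h import *
print(manip.finish_job()); exec(open('m3.py').read())
E
```

```text
the job is handed in; nothing more can be done
None
the job is handed in; nothing more can be done
```

The job is handed in after about 14 s of robot time. The stop plate is released and fully home in the outermost slot. The robot is holding the cutting arm by its balance point just above the saddles. `finish_job` gives no verdict, so success rests on my own last measurements.

- **Stop plate:** its top was at 101 mm, against 102 mm expected when home. It lies about 125–127 mm across from the cut line and sits about 2 mm towards the robot along the slot, within the 4 mm allowed. The finger force was zero after I let go.
- **Cutting arm, position:** the pins are within about 2 mm of the saddle notches along the board and about 1 mm across. The pivot is about 125 mm above the counter, roughly 35 mm above its seat.
- **Cutting arm, attitude and grip:** it is level within 0.005 rad and turned to the board's own angle of 11.2°. The grip is steady 2 mm from the balance point. The wrist force shows only the arm's weight, so it is touching nothing else.

**Disagreements:** the three cameras disagreed by 1–4 mm on the board's position, so I checked the last steps by comparing parts within one view. One measurement of the cutting arm was taken while the robot was still moving; I discarded it and repeated it before gripping. I did not measure the bystanders again at the end. Nothing I saw in the later pictures had moved.

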